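Fit the slicing cassette into the fruit cutter and lock it with its screw-knob

TASK

Press the green-handled blade cassette down in its storage dock until it springs up, lift it out and seat it fully home in the empty slot of the fruit cutter. Then push the cutter's red wing knob down against its spring and turn it clockwise (seen from above) as far as it goes, so that its steel tongue lies over the cassette's shoulder and holds it. Leave the orange cassette in its dock alone, do not disturb the other things on the counter, and let go of everything at the end.

Things in the scene. Friction and masses are not known exactly. Their poses are not given: they have to be found in the camera images.
- cassette_green_mid (a point): Centre (half-way up) of the loose blade cassette with the green handle, about 0.25 kg. It stands upright, 100 mm tall: a white slab 24 (own x) x 92 (own y) x 60 mm tall, and on it, centred, the green handle 22 (x) x 44 (y) x 40 mm tall, made to be pinched across its 22 mm. The slab's top (the shoulders at both ends) is 10 mm above this point, the handle's top 50 mm above, the underside 50 mm below. Own z points up. It works either way round.
- cassette_orange_mid (a point): Centre of a like cassette with an orange handle, latched in the other dock. Leave alone.
- lift_green (a joint): Height of the sprung carriage under the green cassette (m): 0 latched (handle's top 12 mm above the dock's rim), 0.040 sprung up (handle's top 52 mm above the rim, its whole handle free). A push down on the handle's top with about 10 N takes it to its lower stop at -0.008 (push to that stop); the latch lets go from about -0.005, and when the push is withdrawn the carriage rises by itself at about 0.1 m/s and stays up. It does not latch again.
- dock_green: White fixed storage dock with green strips that holds the green cassette: block 68 (x) x 160 (y) x 106 mm tall, origin at the centre of its underside, an upright well 28 x 96 mm at the centre of its top; own y is the long side.
- dock_orange: The like dock, with orange strips, that holds the orange cassette. The two docks may stand either way about.
- cutter: Fixed fruit cutter; origin under the centre of its blade slot, own z up. Blade block 66 (x) x 132 (y) x 85 mm tall; feed channel with a pusher to its -x side (up to 77 mm tall, to x = -205 mm), chute to +x (to x = +130 mm, lower than 65 mm); the knob's round post (72 mm across, 85 mm tall) stands at y = +100 mm.
- slot_seat (a point): Point in the cutter's slot where the cassette's centre lies when it is fully home (85 mm above the counter, level with the slot's mouth). Axes as the cutter's. The slot is 27 (x) x 95 mm (y), open at the top with a 4 mm chamfer, 50 mm deep: of the seated cassette the shoulders stand 10 mm and the handle's top 50 mm above the mouth.
- knob_grip (a point): Middle of the red wing of the captive screw-knob, on its axis. The wing is an upright bar 64 mm long (own x), 14 mm thick (own y) and 30 mm tall, reaching from 15 mm below this point to 15 mm above it, on a black disc 68 mm across. Own z is up; own x is the wing's length and turns with the knob. Below the disc a steel tongue reaches 68 mm from the axis along own +x. It stands 140 mm above the counter when the knob is up.
- knob_press (a joint): How far the knob is down (m): 0 up, at most 0.0125. A spring of 6 to 8.5 N lifts it. It must be pushed down 7 mm or more before it can be turned beyond 0.23; from there on its thread holds it down and draws it from 6.5 mm (at turn 0.3) to 11.5 mm (at turn 1.35), also when let go.
- knob_turn (a joint): Turn of the knob (rad), growing clockwise seen from above: 0 to 0.2 at the start (tongue towards the cutter's +x, clear of the slot), 1.35 at its stop (tongue over the cassette's shoulder, pointing to the cutter's -y). Turns easily, about 0.1 N m.
- sauce: Bystander to leave alone: yellow capped sauce bottle, 60 mm across, 170 tall. Origin at the centre of its underside.
- jar: Bystander to leave alone: amber jar, 72 mm across, 85 tall. Origin at the centre of its underside.
- butter: Bystander to leave alone: block of butter in an aluminium holder, 66 x 56 x 73 mm tall. Origin at the centre of its underside.
- spatula: Bystander to leave alone: wood-handled spatula, 280 mm long, lying. Origin at the centre of its underside.
- spreader: Bystander to leave alone: wooden T-shaped crepe spreader, 200 mm each way, lying. Origin at the centre of its underside.
- bowl: Bystander to leave alone: steel bowl, 150 mm across, 60 tall. Origin at the centre of its underside.
Things that resemble listed ones, but are neither listed nor needed, are in the scene too. Leave any pink or purple look-alike of the part that bears cassette_green_mid alone. Leave any pink look-alike of the dock_green alone.

How it is judged:
On the way, in this order (a step that is already met when the one before it is completed fails the run):
1. the green cassette's carriage has been released and has sprung up (value of joint lift_green above 0.03 m), for 0.1 s.
2. the green cassette is fully home in the cutter's slot, with the knob not yet screwed (horizontal distance between cassette_green_mid and slot_seat below 0.005 m and z of cassette_green_mid in the frame of slot_seat between -0.004 and 0.004 m and angle between cassette_green_mid's own z axis and vertical below 0.06 rad and angle between the y axis of cassette_green_mid and the y axis of slot_seat, either way round below 0.08 rad and value of joint knob_turn below 0.35 rad), for 0.2 s.
3. the knob has been pushed down before it is screwed (value of joint knob_press above 0.0055 m and value of joint knob_turn below 0.55 rad), for 0.04 s.
4. the knob has been turned to its stop and is held down (value of joint knob_turn above 1.2 rad and value of joint knob_press above 0.0095 m), for 0.1 s.
At the end, for the whole second after the job is handed in: Green cassette home in the slot at rest (centre within 5 mm sideways, 4 mm in height; tilt under 0.06 rad; along the slot within 0.08 rad); knob turned 1.2 rad or more and down 9.5 mm or more; orange cassette within 15 mm of its start (all of step 4 and horizontal distance between cassette_green_mid and slot_seat below 0.005 m and z of cassette_green_mid in the frame of slot_seat between -0.004 and 0.004 m and angle between cassette_green_mid's own z axis and vertical below 0.06 rad and angle between the y axis of cassette_green_mid and the y axis of slot_seat, either way round below 0.08 rad and linear speed of cassette_green below 0.02 m/s and distance of cassette_orange_mid from where it was at the start of the episode below 0.015 m); the robot touches nothing.
It fails at once if the orange cassette is moved by more than 15 mm (distance of cassette_orange_mid from where it was at the start of the episode above 0.015 m).
It fails at once if another thing on the counter is moved by more than 40 mm (distance of any of sauce, jar, butter, spatula, spreader, bowl from where it was at the start of the episode above 0.04 m).
It also fails if it takes over 72 s, if anything falls off the work surface, if the arm or the gripper's body presses on something with over 40 N, if the wrist force passes 120 N, or if a joint passes its speed limit or range.

ROBOT

A 6-joint arm with a two-finger parallel gripper is mounted at the origin on the work surface. World frame = base frame: x ahead of the robot, y to its left, z up, the work surface at z = 0. Lengths are in m, angles in rad, forces in N, time in s.
With the tool pointing down it reaches from about 0.4 to 0.825 m from the base axis. Payload 7 kg.
Tool frame: the origin (TCP) lies at the very end of the fingers, on their centre line; the grasp point (between the pads) lies 19 mm behind it; x points along the fingers, y is the direction in which the jaws open and shut, and the axes are right-handed (so a half turn about x gives the same grasp; the last joint's range is limited). The gripper opens to 88 mm and grips with 3 to 60 N. Pads are 19 mm wide; open, the fingers measure 130 mm over their backs; the gripper's body (78 mm by 193 mm) begins 47 mm behind the grasp point.
Start: joints at [-0.974, 0.359, 0.012, 0, -1.224, -0.288], TCP at [0.205, -0.643, 0.227] pointing down, gripper open.
Joint ranges: [-3.07, 3.07], [-1.43, 2.12], [-1.02, 1.25], [-3.03, 1.67], [-3.05, -0], [-3.03, 3.03]. Speed limits (rad/s): [2.39, 2.39, 3.01, 3.14, 3.14, 3.14].

INTERFACE

Orientations are given as [roll, pitch, yaw] about the fixed x, y, z axes, in that order (R = Rz(yaw) Ry(pitch) Rx(roll)).
In Python, from station import arm, cams gives the robot as it stands. The module is installed in compiled form; this text tells all that it offers.
- The arm moves only by the tool carry_out, never from a script. Its argument "deltas" is a list of rows, each a list of 6 numbers: the shift along the tool's x, y, z in units of 0.04 m (1.0 is 0.04 m), then the turn, a rotation vector about the tool's x, y, z in units of 4 degrees (1.0 is 4 degrees). In form: [[tx, ty, tz, ax, ay, az], ...]. A call has 1 to 5 rows; each row shifts and turns the pose as measured when the row begins, along the tool's axes as they then stand; what a row does not reach is not made up. A row lasts 1/10 s, in which the tool goes at most 50 mm and 8.59 degrees, less where a joint would pass 70% of its speed; a pose out of reach is approached as far as the arm can. A call with a number of a shift or a turn outside -1 to 1 is refused whole. A call with a gripper value outside its range is refused whole. "hand" is the closure, from 0 (fully open) to 1 (shut), set as the call begins (left out, the last holds). The fingers move at their own pace and stop on an object; "newtons" is the grip in N (left out, the last holds). Time passes only in rows, so rows that do not move let the fingers close. It gives the time, the measured TCP pose, the force and the opening at its end, in the units of the state.
- arm.get_state(): the state, without advancing time (a new reading comes with each control period).
- cams.grab_frame(name): name is "side" or "top"; returns a dict with "pixels" (384x512x3 uint8, red, green, blue), "fx", "fy", "cx", "cy" (pixels), "k1" (the pictures are not rectified: a ray, as slopes to the right and down, at radius r is drawn at 1 + k1 r^2 times it, then the intrinsics apply), "T" (4x4, takes a point from camera to world coordinates). Camera axes: x right, y up, looking along -z (the intrinsics and any distortion apply to the point x, -y, -z); pixel columns grow to the right and rows downward; lengths in m; the calibration is good to about 2 mm. A picture is of the moment at which its call begins. There is no depth.
- arm.job_done(): hands the job in, once; it reports no verdict.
The state is a dict: "t": time; "q": joint angles; "qd": joint speeds; "joint_efforts": joint torques, N m; "eef_pos": TCP position; "ee_rot": TCP orientation; "force": force on the tool from outside, world axes, zero at the start; "moment": the same for the moment, N m; "width": finger opening in m.
Only numpy, scipy, OpenCV 4.12 (cv2) and the standard library are available. Lean on these libraries where they do the work, as an engineer would, in place of code of your own. Each camera call takes 0.05 s, during which the arm holds its last target.

## Working session

There is one attempt and no reset: what is moved stays moved. The work goes in short steps, Python scripts to look and compute and a tool call to move; the robot and the scene stay as the last step left them, time stands still between calls to the robot, and variables do not carry over. Pictures are saved under pics/ and viewed, and the job is handed in when it is done.

Besides the shell and the picture viewer there is one more tool, called after "Call:" by a JSON object that holds its "fn" and its "kwargs", one argument or row to a line. carry_out: Moves the arm, as the interface text tells. Shifts and turns lie within -1 to 1; 1 stands for 0.04 m of shift or 4 degrees of turn. Its arguments: {"type":"object","properties":{"deltas":{"type":"array","items":{"type":"array","items":{"type":"number","minimum":-1,"maximum":1}}},"hand":{"type":"number"},"newtons":{"type":"number"}},"required":["deltas"]}

```bash
mkdir -p pics; ls; cat > h.py <<'E'
import numpy as np, cv2
from station import arm, cams
from scipy.spatial.transform import Rotation as R
def grab(n,save=None):
    f=cams.grab_frame(n)
    if save: cv2.imwrite(f'pics/{save}.png',cv2.cvtColor(f['pixels'],cv2.COLOR_RGB2BGR)); np.savez(f'pics/{save}.npz',**{k:f[k] for k in f})
    return f
def load(s): 
    d=np.load(f'pics/{s}.npz'); return {k:d[k] for k in d}
def ray(f,u,v):
    xd=(u-f['cx'])/f['fx']; yd=(v-f['cy'])/f['fy']
    x,y=xd,yd
    for _ in range(30):
        s=1+f['k1']*(x*x+y*y); x,y=xd/s,yd/s
    T=np.array(f['T']); return T[:3,3], T[:3,:3]@np.array([x,-y,-1.])
def atz(f,u,v,z):
    o,d=ray(f,u,v); return o+d*(z-o[2])/d[2]
def proj(f,p):
    T=np.array(f['T']); c=T[:3,:3].T@(np.array(p)-T[:3,3])
    x,y=c[0]/-c[2],-c[1]/-c[2]; s=1+f['k1']*(x*x+y*y)
    return np.array([f['fx']*x*s+f['cx'],f['fy']*y*s+f['cy']])
E
python3 - <<'E'
from h import *
for n in('side','top'):
    f=grab(n,n+'0'); print(n,f['fx'],f['cx'],f['cy'],f['k1'],np.round(f['T'],3).tolist())
s=arm.get_state(); print({k:np.round(s[k],3).tolist() for k in s})
E
```

```text
pics
side 371.16239966430834 255.39816710285297 190.63634990544332 -0.11147875534105027 [[-0.98, 0.129, -0.15, 0.383], [-0.196, -0.558, 0.806, 0.816], [0.02, 0.82, 0.573, 0.755], [0.0, 0.0, 0.0, 1.0]]
top 421.50245939200926 254.0693231064108 188.83948893117946 -0.03201748733144673 [[-0.021, 0.992, -0.126, 0.406], [-0.999, -0.024, -0.023, -0.096], [-0.026, 0.125, 0.992, 1.215], [0.0, 0.0, 0.0, 1.0]]
{'t': 0.1, 'q': [-0.974, 0.359, 0.011, -0.0, -1.224, -0.288], 'qd': [0.001, -0.002, 0.001, 0.002, 0.0, -0.001], 'joint_efforts': [-0.002, -58.416, 29.375, 7.016, 0.01, -0.0], 'eef_pos': [0.205, -0.643, 0.226], 'ee_rot': [1.669, 1.569, 1.978], 'force': [0.785, -0.754, -0.901], 'moment': [0.003, -0.009, -0.025], 'width': 0.088}
```

View pics/side0.png

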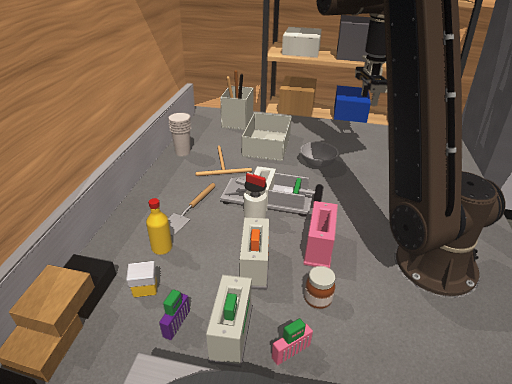

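View pics/top0.png

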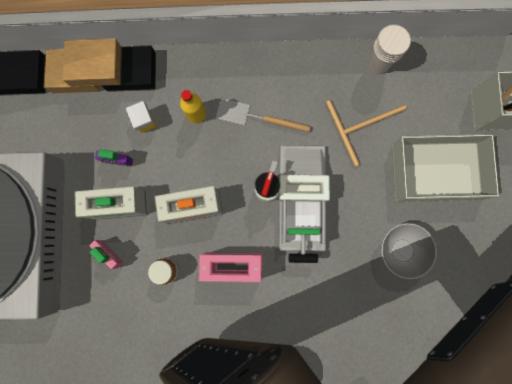

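```bash
python3 - <<'E'
import cv2
a=cv2.imread('pics/top0.png');b=cv2.imread('pics/side0.png')
cv2.imwrite('pics/c1.png',cv2.resize(a[180:225,65:150],None,fx=9,fy=9,interpolation=cv2.INTER_CUBIC))
cv2.imwrite('pics/c2.png',cv2.resize(a[140:270,245:340],None,fx=4.5,fy=4.5,interpolation=cv2.INTER_CUBIC))
cv2.imwrite('pics/c3.png',cv2.resize(b[265:365,195:265],None,fx=6,fy=6,interpolation=cv2.INTER_CUBIC))
cv2.imwrite('pics/c4.png',cv2.resize(b[155:225,215:330],None,fx=7,fy=7,interpolation=cv2.INTER_CUBIC)[:, :800])
E
```

```text
(no output)
```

View pics/c1.png

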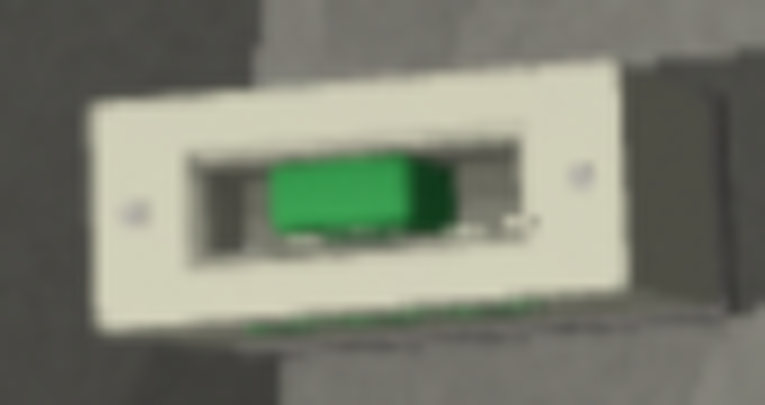

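View pics/c2.png

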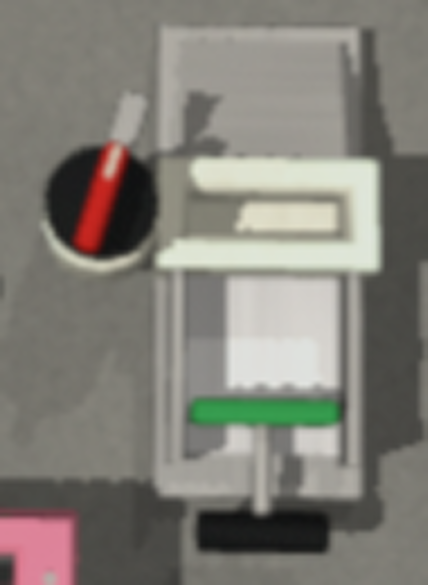

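View pics/c3.png

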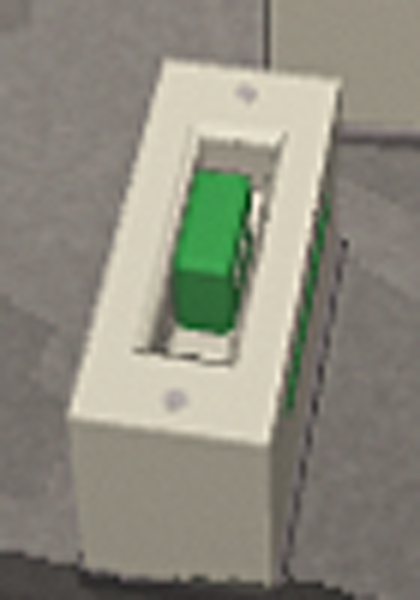

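View pics/c4.png

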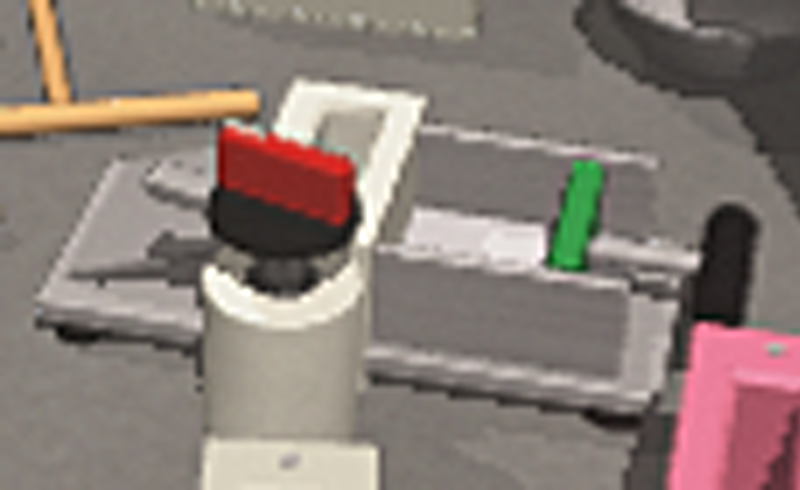

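```bash
python3 - <<'E'
from h import *
t=load('top0'); s=load('side0')
c=lambda p,sc,o:((p[0]+.5)/sc-.5+o[0],(p[1]+.5)/sc-.5+o[1])
def show(name,f,pts,sc,o,z):
    P=np.array([atz(f,*c(p,sc,o),z) for p in pts])[:,:2]; print(name,P.round(4).tolist(),'mean',P.mean(0).round(4), 'sides',[round(np.linalg.norm(P[i]-P[i-1]),4) for i in range(len(P))])
    for i in range(len(P)): d=P[i]-P[i-1]; print('   ang',np.degrees(np.arctan2(d[1],d[0])).round(1),end='')
    print()
show('dock top',t,[(90,102),(618,62),(628,290),(98,332)],9,(65,180),.106)
show('dock side',s,[(165,60),(340,80),(270,442),(70,418)],6,(195,265),.106)
show('handle top',t,[(272,165),(408,155),(412,225),(275,235)],9,(65,180),.118)
show('handle side',s,[(195,172),(250,175),(237,272),(177,264)],6,(195,265),.118)
show('block top',t,[(157,160),(380,160),(380,272),(155,268)],4.5,(245,140),.085)
show('slot right',t,[(352,190),(350,240)],4.5,(245,140),.085)
show('block side',s,[(300,82),(428,98)],7,(215,155),.085)
show('wing top',t,[(110,140),(125,145),(98,250),(75,245)],4.5,(245,140),.155)
show('wing side',s,[(225,122),(355,158)],7,(215,155),.155)
show('tongue tip',t,[(133,95)],4.5,(245,140),.11)
show('disc',t,[(46,200),(155,200),(100,146),(100,255)],4.5,(245,140),.125)
E
```

```text
dock top [[0.5532, 0.4145], [0.5614, 0.2541], [0.4932, 0.2501], [0.4842, 0.4098]] mean [0.523  0.3321] sides [np.float64(0.0692), np.float64(0.1605), np.float64(0.0682), np.float64(0.1599)]
   ang 3.9   ang -87.1   ang -176.6   ang 93.3
dock side [[0.5617, 0.2523], [0.4937, 0.2476], [0.4838, 0.4068], [0.5505, 0.4124]] mean [0.5224 0.3298] sides [np.float64(0.1605), np.float64(0.0681), np.float64(0.1595), np.float64(0.0669)]
   ang -86.0   ang -176.0   ang 93.5   ang 4.8
handle top [[0.5315, 0.3534], [0.5336, 0.3126], [0.5128, 0.311], [0.5108, 0.352]] mean [0.5222 0.3323] sides [np.float64(0.0208), np.float64(0.0408), np.float64(0.0208), np.float64(0.041)]
   ang 4.0   ang -87.2   ang -175.5   ang 92.8
handle side [[0.5336, 0.3123], [0.514, 0.3093], [0.5084, 0.3516], [0.5294, 0.3528]] mean [0.5213 0.3315] sides [np.float64(0.0407), np.float64(0.0199), np.float64(0.0426), np.float64(0.0211)]
   ang -84.1   ang -171.4   ang 97.6   ang 3.4
block top [[0.5854, -0.1391], [0.5821, -0.2729], [0.5145, -0.27], [0.5201, -0.136]] mean [ 0.5505 -0.2045] sides [np.float64(0.0654), np.float64(0.133
[... 389 characters left out ...]
0.5864, -0.1101], [0.5833, -0.1185], [0.524, -0.1018], [0.5271, -0.089]] mean [ 0.5552 -0.1049] sides [np.float64(0.063), np.float64(0.009), np.float64(0.0617), np.float64(0.0132)]
   ang -19.7   ang -110.1   ang 164.3   ang 76.3
wing side [[0.5855, -0.1198], [0.5254, -0.1042]] mean [ 0.5555 -0.112 ] sides [np.float64(0.0621), np.float64(0.0621)]
   ang -14.5   ang 165.5
tongue tip [[0.6207, -0.125]] mean [ 0.6207 -0.125 ] sides [np.float64(0.0)]
   ang 0.0
disc [[0.5572, -0.0725], [0.5556, -0.1357], [0.5881, -0.1046], [0.5243, -0.1031]] mean [ 0.5563 -0.104 ] sides [np.float64(0.0448), np.float64(0.0632), np.float64(0.0449), np.float64(0.0638)]
   ang 42.9   ang -91.4   ang 43.7   ang 178.6
```

```bash
python3 - <<'E'
from h import *
s=arm.get_state()
M=R.from_euler('xyz',s['ee_rot']).as_matrix(); print(M.round(3)); print('ty ang',np.degrees(np.arctan2(M[1,1],M[0,1])), np.degrees(np.array(s['q'])[[0,5]]))
t=load('top0')
c=lambda p:atz(t,(p[0]+.5)/4.5-.5+245,(p[1]+.5)/4.5-.5+140,.04)[:2]
for a,b in [((160,30),(155,490)),((360,30),(362,490))]:
    d=c(a)-c(b); print(np.degrees(np.arctan2(d[1],d[0])))
for n,yaw in (('a',-2),):
  pass
# overlay of the model at several candidate poses
import itertools
img=cv2.resize(cv2.cvtColor(t['pixels'],cv2.COLOR_RGB2BGR)[140:270,245:340],None,fx=6,fy=6,interpolation=cv2.INTER_CUBIC)[:600]
s_=load('side0'); img2=cv2.resize(cv2.cvtColor(s_['pixels'],cv2.COLOR_RGB2BGR)[155:225,215:330],None,fx=6.9,fy=6.9,interpolation=cv2.INTER_CUBIC)
cx,cy,yaw=.5500,-.2040,np.radians(-2)
Rz=np.array([[np.cos(yaw),-np.sin(yaw)],[np.sin(yaw),np.cos(yaw)]])
def P(x,y,z): return [*(Rz@[x,y]+[cx,cy]),z]
def draw(im,f,sc,o,pts,col):
    q=np.array([(proj(f,p)-o+.5)*sc-.5 for p in pts]); cv2.polylines(im,[np.round(q*8).astype(int)],True,col,1,cv2.LINE_AA,3)
for im,f,sc,o in((img,t,6,np.array([245,140])),(img2,s_,6.9,np.array([215,155]))):
    draw(im,f,sc,o,[P(a*.033,b*.066,.085) for a,b in((1,1),(1,-1),(-1,-1),(-1,1))],(0,0,255))
    draw(im,f,sc,o,[P(a*.0175,b*.0515,.085) for a,b in((1,1),(1,-1),(-1,-1),(-1,1))],(255,0,0))
    draw(im,f,sc,o,[P(.034*np.cos(u),.1+.034*np.sin(u),.125) for u in np.linspace(0,6.2,40)],(0,255,255))
    draw(im,f,sc,o,[P(.036*np.cos(u),.1+.036*np.sin(u),.085) for u in np.linspace(0,6.2,40)],(255,255,0))
cv2.imwrite('pics/o1.png',img);cv2.imwrite('pics/o2.png',img2)
E
```

```text
[[-0.001 -0.304  0.953]
 [ 0.001  0.953  0.304]
 [-1.     0.002 -0.   ]]
ty ang 107.68765321665539 [-55.80165669 -16.50469576]
-2.246679014440256
-2.140315554831642
```

View pics/o1.png

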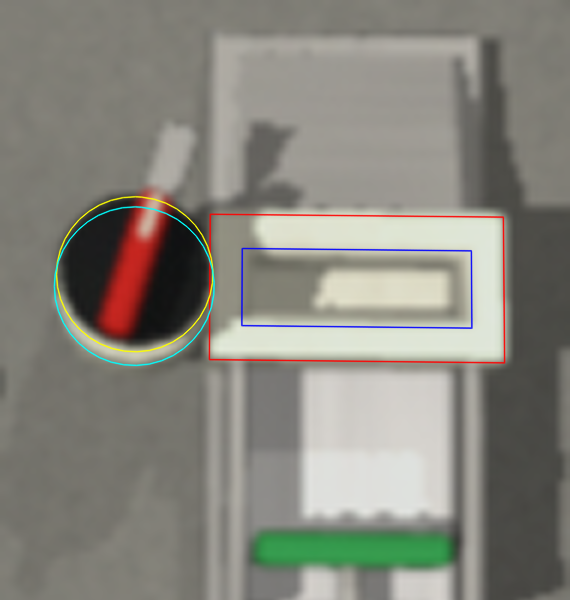

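View pics/o2.png

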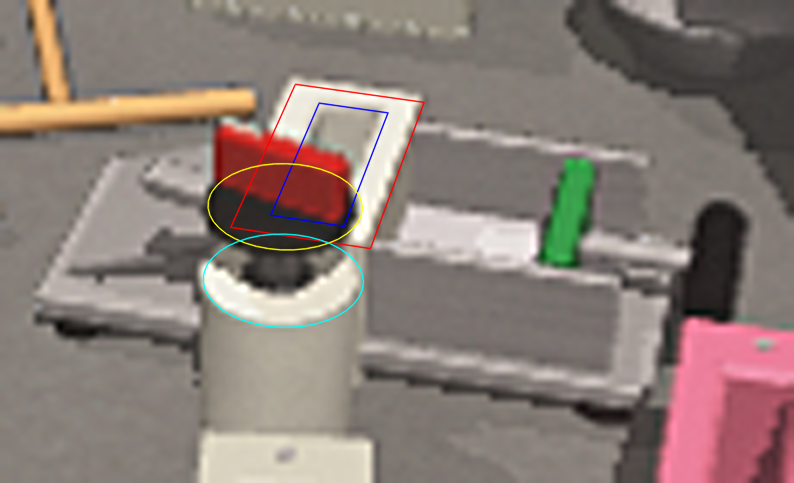

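```bash
cat >> h.py <<'E'
def ang():
    s=arm.get_state(); M=R.from_euler('xyz',s['ee_rot']).as_matrix(); return s,M
def plan(x,y,z,a,maxrow=1.0,n=5,verbose=True):
    """rows from measured pose towards target; a = world angle of tool y in deg (tool down)"""
    s,M=ang(); p=np.array(s['eef_pos']); th=np.radians(a)
    Mt=np.array([[0,np.cos(th),np.sin(th)],[0,np.sin(th),-np.cos(th)],[-1,0,0.]])
    tilt=np.degrees(np.arccos(-M[2,0])); ty=np.degrees(np.arctan2(M[1,1],M[0,1]))
    print('t',round(s['t'],2),'pos',p.round(4),'ty',round(ty,2),'tilt',round(tilt,2),'F',np.round(s['force'],1),'M',np.round(s['moment'],2),'w',round(s['width'],4),'q6',round(s['q'][5],2))
    D=np.array([x,y,z])-p; rv=R.from_matrix(M.T@Mt).as_rotvec(); 
    N=int(np.ceil(max(np.abs(D).max()*1.0/.04,np.linalg.norm(D)/.046, np.degrees(np.linalg.norm(rv))/4)/maxrow)); N=max(N,1)
    rows=[]
    Mc=M.copy()
    for k in range(min(n,N)):
        st=Mc.T@(D/N)/.04; r=np.degrees(rv/N)/4
        rows.append([round(float(v),2)+0 for v in np.concatenate([st,r])]); Mc=Mc@R.from_rotvec(rv/N).as_matrix()
    print('N',N,'D',D.round(4),'rot',np.degrees(rv).round(2)); print(rows)
E
python3 -c "
from h import *
plan(.48,-.2,.25,145,n=15)"
```

```text
t 0.1 pos [ 0.205  -0.6427  0.2257] ty 107.69 tilt 0.09 F [ 0.8 -0.8 -0.9] M [ 0.   -0.01 -0.03] w 0.0877 q6 -0.29
N 12 D [0.275  0.4427 0.0243] rot [-3.731e+01  2.000e-02 -9.000e-02]
[[-0.05, 0.7, 0.83, -0.78, 0.0, 0.0], [-0.05, 0.66, 0.86, -0.78, 0.0, 0.0], [-0.05, 0.61, 0.9, -0.78, 0.0, 0.0], [-0.05, 0.56, 0.93, -0.78, 0.0, 0.0], [-0.05, 0.51, 0.96, -0.78, 0.0, 0.0], [-0.05, 0.46, 0.98, -0.78, 0.0, 0.0], [-0.05, 0.4, 1.01, -0.78, 0.0, 0.0], [-0.05, 0.35, 1.03, -0.78, 0.0, 0.0], [-0.05, 0.29, 1.05, -0.78, 0.0, 0.0], [-0.05, 0.23, 1.06, -0.78, 0.0, 0.0], [-0.05, 0.18, 1.07, -0.78, 0.0, 0.0], [-0.05, 0.12, 1.08, -0.78, 0.0, 0.0]]
```

Call:
{"fn": "carry_out", "kwargs": {
  "deltas": [
    [-0.1,0.7,0.8,-0.8,0,0],
    [-0.1,0.66,0.85,-0.8,0,0],
    [-0.1,0.6,0.9,-0.8,0,0],
    [-0.1,0.55,0.9,-0.8,0,0],
    [-0.1,0.5,0.95,-0.8,0,0]
  ],
  "hand": 1
}}

```text
t: 0.6
eef_pos: [0.3159, -0.4568, 0.2411]
ee_rot: [1.666, 1.561, 2.256]
force: [0.9, -0.3, 0.0]
width: 0.0535
```

```bash
python3 -c "
from h import *
plan(.5,-.15,.25,150,maxrow=.9,n=10)"
```

```text
t 0.6 pos [ 0.3159 -0.4568  0.2411] ty 123.76 tilt 0.57 F [ 0.9 -0.3  0. ] M [-0.02 -0.19 -0.  ] w 0.0535 q6 -0.37
N 9 D [0.1841 0.3068 0.0089] rot [-26.24   0.08  -0.57]
[[-0.02, 0.42, 0.9, -0.73, 0.0, -0.02], [-0.02, 0.38, 0.92, -0.73, 0.0, -0.02], [-0.02, 0.33, 0.94, -0.73, 0.0, -0.02], [-0.02, 0.28, 0.95, -0.73, 0.0, -0.02], [-0.02, 0.23, 0.97, -0.73, 0.0, -0.02], [-0.02, 0.18, 0.98, -0.73, 0.0, -0.02], [-0.02, 0.13, 0.98, -0.73, 0.0, -0.02], [-0.02, 0.08, 0.99, -0.73, 0.0, -0.02], [-0.02, 0.03, 0.99, -0.73, 0.0, -0.02]]
```

Call:
{"fn": "carry_out", "kwargs": {
  "deltas": [
    [0,0.42,0.9,-0.75,0,0],
    [0,0.38,0.92,-0.75,0,0],
    [0,0.33,0.94,-0.75,0,0],
    [0,0.28,0.95,-0.75,0,0],
    [0,0.23,0.97,-0.75,0,0]
  ]
}}

```text
t: 1.1
eef_pos: [0.4197, -0.2774, 0.2417]
ee_rot: [1.352, 1.561, 2.215]
force: [1.4, 0.2, 0.0]
width: 0.0133
```

Call:
{"fn": "carry_out", "kwargs": {
  "deltas": [
    [0,0.18,0.98,-0.75,0,0],
    [0,0.13,0.98,-0.75,0,0],
    [0,0.08,0.99,-0.75,0,0],
    [0,0.03,0.99,-0.75,0,0]
  ]
}}

```text
t: 1.5
eef_pos: [0.5, -0.1329, 0.242]
ee_rot: [1.146, 1.56, 2.227]
force: [1.3, -0.2, -1.6]
width: 0.0004
```

```bash
python3 -c "
from h import *
plan(.5227,.331,.22,183.4,maxrow=.9,n=15)"
```

```text
t 1.5 pos [ 0.5    -0.1329  0.242 ] ty 151.95 tilt 0.63 F [ 1.3 -0.2 -1.6] M [-0.07 -0.1   0.01] w 0.0004 q6 -0.6
N 13 D [ 0.0227  0.4639 -0.022 ] rot [-31.45   0.41  -0.49]
[[0.05, 0.38, 0.81, -0.6, 0.01, -0.01], [0.05, 0.35, 0.82, -0.6, 0.01, -0.01], [0.05, 0.31, 0.84, -0.6, 0.01, -0.01], [0.05, 0.28, 0.85, -0.6, 0.01, -0.01], [0.05, 0.24, 0.86, -0.6, 0.01, -0.01], [0.05, 0.2, 0.87, -0.6, 0.01, -0.01], [0.05, 0.17, 0.88, -0.6, 0.01, -0.01], [0.05, 0.13, 0.88, -0.6, 0.01, -0.01], [0.04, 0.09, 0.89, -0.6, 0.01, -0.01], [0.04, 0.05, 0.89, -0.6, 0.01, -0.01], [0.04, 0.02, 0.89, -0.6, 0.01, -0.01], [0.04, -0.02, 0.89, -0.6, 0.01, -0.01], [0.04, -0.06, 0.89, -0.6, 0.01, -0.01]]
```

Call:
{"fn": "carry_out", "kwargs": {
  "deltas": [
    [0,0.38,0.81,-0.6,0,0],
    [0,0.35,0.82,-0.6,0,0],
    [0,0.31,0.84,-0.6,0,0],
    [0,0.28,0.85,-0.6,0,0],
    [0,0.24,0.86,-0.6,0,0]
  ]
}}

```text
t: 2.0
eef_pos: [0.5083, 0.0537, 0.2416]
ee_rot: [1.149, 1.558, 2.449]
force: [0.4, 0.1, 0.9]
width: 0.0003
```

Call:
{"fn": "carry_out", "kwargs": {
  "deltas": [
    [0.05,0.2,0.87,-0.6,0,0],
    [0.05,0.17,0.88,-0.6,0,0],
    [0.05,0.13,0.88,-0.6,0,0],
    [0.05,0.09,0.89,-0.6,0,0],
    [0.05,0.05,0.89,-0.6,0,0]
  ]
}}

```text
t: 2.5
eef_pos: [0.5131, 0.2397, 0.2321]
ee_rot: [1.003, 1.557, 2.522]
force: [0.7, 0.2, -0.3]
width: 0.0004
```

```bash
python3 -c "
from h import *
plan(.5227,.331,.18,183.4,maxrow=.9,n=15)"
```

```text
t 2.5 pos [0.5131 0.2397 0.2321] ty 177.07 tilt 0.78 F [ 0.7  0.2 -0.3] M [-0.04 -0.04 -0.04] w 0.0004 q6 -0.82
N 3 D [ 0.0096  0.0913 -0.0521] rot [-6.33  0.45 -0.63]
[[0.44, -0.05, 0.76, -0.53, 0.04, -0.05], [0.44, -0.07, 0.76, -0.53, 0.04, -0.05], [0.44, -0.1, 0.76, -0.53, 0.04, -0.05]]
```

```bash
python3 -c "
from h import *
print(np.round(arm.get_state()['q'],3))"
```

```text
[ 0.773  0.181 -0.212 -0.014 -1.179 -0.819]
```

Call:
{"fn": "carry_out", "kwargs": {
  "deltas": [
    [0.4,-0.05,0.76,-0.5,0.05,-0.05],
    [0.4,-0.07,0.76,-0.5,0.05,-0.05],
    [0.4,-0.1,0.7,-0.5,0.05,-0.05],
    [0,0,0,0,0,0]
  ]
}}

```text
t: 2.9
eef_pos: [0.522, 0.3362, 0.1812]
ee_rot: [2.822, 1.567, -1.827]
force: [-0.4, -0.7, 0.0]
width: 0.0007
```

```bash
python3 -c "
from h import *
print(np.round(arm.get_state()['q'],3))
plan(.5227,.331,.13,183.4,maxrow=.5,n=15)
f=grab('top','top1');grab('side','side1')
"
```

```text
[ 0.887  0.304 -0.175  0.002 -1.095 -0.825]
t 2.9 pos [0.522  0.3362 0.1812] ty -176.39 tilt 0.2 F [-0.4 -0.7  0. ] M [-0.09  0.18 -0.02] w 0.0007 q6 -0.82
N 3 D [ 0.0007 -0.0052 -0.0512] rot [ 0.21 -0.19 -0.06]
[[0.43, 0.0, -0.04, 0.02, -0.02, -0.01], [0.43, 0.0, -0.04, 0.02, -0.02, -0.01], [0.43, 0.0, -0.04, 0.02, -0.02, -0.01]]
```

View pics/side1.png

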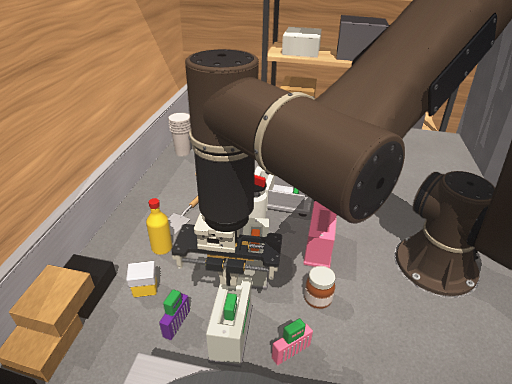

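Call:
{"fn": "carry_out", "kwargs": {
  "deltas": [
    [0.5,0,-0.06,0,0,0],
    [0.5,0,-0.06,0,0,0],
    [0.3,0,0,0,0,0],
    [0,0,0,0,0,0]
  ],
  "newtons": 40
}}

```text
t: 3.4
eef_pos: [0.5241, 0.3272, 0.1334]
ee_rot: [-1.405, 1.567, 0.223]
force: [-0.1, -0.3, -0.3]
width: 0.0003
```

Call:
{"fn": "carry_out", "kwargs": {
  "deltas": [
    [0.13,0,0,0,0,0],
    [0.13,0,0,0,0,0]
  ]
}}

```text
t: 3.6
eef_pos: [0.5254, 0.3272, 0.125]
ee_rot: [-1.192, 1.564, 0.435]
force: [0.2, -0.4, -0.3]
width: 0.0001
```

Call:
{"fn": "carry_out", "kwargs": {
  "deltas": [
    [0.13,0.05,0,0,0,0],
    [0.13,0.05,0,0,0,0]
  ]
}}

```text
t: 3.8
eef_pos: [0.5227, 0.3271, 0.116]
ee_rot: [-1.239, 1.561, 0.388]
force: [1.9, -7.8, 17.4]
width: 0.0005
```

Call:
{"fn": "carry_out", "kwargs": {
  "deltas": [
    [0.13,0,0,0,0,0]
  ]
}}

```text
t: 3.9
eef_pos: [0.5246, 0.3264, 0.114]
ee_rot: [-1.42, 1.557, 0.21]
force: [-2.0, -12.9, 33.6]
width: 0.0007
```

Call:
{"fn": "carry_out", "kwargs": {
  "deltas": [
    [-0.1,0,0,0,0,0],
    [-0.4,0,0,0,0,0],
    [-1,0,0,0,0,0],
    [-0.8,0,0,0,0,0],
    [0,0,0,0,0,0]
  ]
}}

```text
t: 4.4
eef_pos: [0.5234, 0.3261, 0.21]
ee_rot: [-1.437, 1.555, 0.193]
force: [0.2, -0.2, -0.5]
width: 0.0005
```

```bash
python3 -c "
from h import *
plan(.5227,.331,.19,183.4,maxrow=.5,n=15)
f=grab('top','top2');g=grab('side','side2')
cv2.imwrite('pics/c5.png',cv2.resize(cv2.imread('pics/side2.png')[225:365,165:300],None,fx=4,fy=4,interpolation=cv2.INTER_CUBIC))
"
```

```text
t 4.4 pos [0.5234 0.3261 0.21  ] ty -176.6 tilt 0.91 F [ 0.2 -0.2 -0.5] M [ 0.09  0.13 -0.04] w 0.0005 q6 -0.83
N 2 D [-0.0007  0.0049 -0.02  ] rot [-0.    0.12  0.9 ]
[[0.25, 0.01, 0.06, 0.0, 0.02, 0.11], [0.25, 0.01, 0.06, 0.0, 0.02, 0.11]]
```

View pics/c5.png

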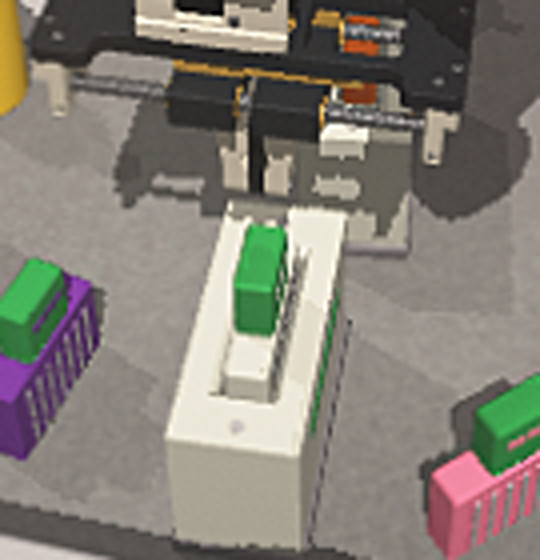

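Call:
{"fn": "carry_out", "kwargs": {
  "deltas": [
    [0.05,0,0.06,0,0,0.1],
    [0,0,0.06,0,0,0.1],
    [0,0,0,0,0,0],
    [0,0,0,0,0,0],
    [0,0,0,0,0,0]
  ],
  "hand": 0
}}

```text
t: 5.0
eef_pos: [0.5198, 0.3291, 0.199]
ee_rot: [2.058, 1.56, -2.596]
force: [-0.4, -0.5, -0.3]
width: 0.0349
```

Call:
{"fn": "carry_out", "kwargs": {
  "deltas": [
    [0,0,0,0,0,0],
    [0,0,0,0,0,0],
    [0,0,0,0,0,0]
  ]
}}

```text
t: 5.3
eef_pos: [0.5197, 0.3289, 0.1984]
ee_rot: [2.082, 1.559, -2.572]
force: [-0.4, -0.2, -0.6]
width: 0.0589
```

```bash
python3 -c "
from h import *
plan(.5227,.331,.123,183.4,maxrow=.9,n=15)
g=grab('side','side3')
cv2.imwrite('pics/c6.png',cv2.resize(cv2.imread('pics/side3.png')[225:365,165:300],None,fx=4,fy=4,interpolation=cv2.INTER_CUBIC))
"
```

```text
t 5.3 pos [0.5197 0.3289 0.1984] ty -176.66 tilt 0.68 F [-0.4 -0.2 -0.6] M [0.05 0.1  0.02] w 0.0589 q6 -0.82
N 3 D [ 0.003   0.0021 -0.0754] rot [-0.06 -0.33 -0.59]
[[0.63, -0.03, 0.02, -0.01, -0.03, -0.05], [0.63, -0.03, 0.02, -0.01, -0.03, -0.05], [0.63, -0.03, 0.02, -0.01, -0.03, -0.05]]
```

View pics/c6.png

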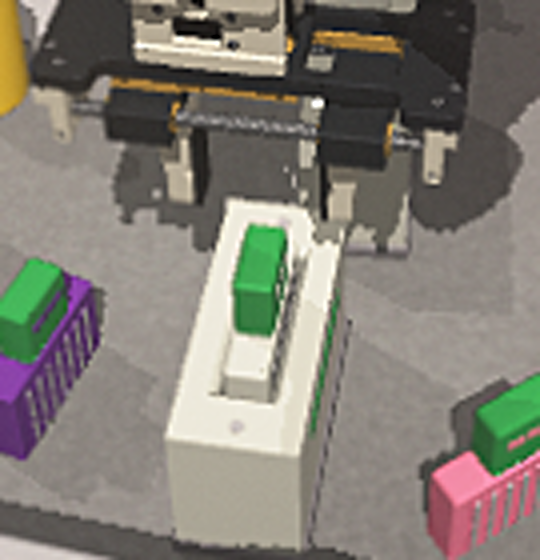

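```bash
python3 -c "
from h import *
f=load('side3')
P=np.array([atz(f,(u+.5)/4-.5+165,(v+.5)/4-.5+225,.158)[:2] for u,v in((252,226),(287,228),(280,298),(236,290))]);print(P.round(4),P.mean(0))
"
```

```text
[[0.5313 0.3126]
 [0.5131 0.3099]
 [0.5057 0.3551]
 [0.5284 0.355 ]] [0.51963707 0.33312786]
```

Call:
{"fn": "carry_out", "kwargs": {
  "deltas": [
    [0.4,-0.03,0.03,0,-0.05,-0.05],
    [0.4,-0.03,0.03,0,-0.05,-0.05],
    [0.4,-0.03,0,0,0,-0.05],
    [0.2,0,0,0,0,0],
    [0,0,0,0,0,0]
  ]
}}

```text
t: 5.85
eef_pos: [0.5237, 0.3321, 0.1424]
ee_rot: [-0.701, 1.566, 0.929]
force: [-0.4, -0.1, -0.4]
width: 0.0872
```

```bash
python3 -c "
from h import *
plan(.5227,.331,.123,183.4,maxrow=.9,n=15)"
```

```text
t 5.85 pos [0.5237 0.3321 0.1424] ty -176.66 tilt 0.27 F [-0.4 -0.1 -0.4] M [-0.08  0.16  0.02] w 0.0872 q6 -0.82
N 1 D [-0.001  -0.0011 -0.0194] rot [-0.06  0.21  0.18]
[[0.48, 0.03, -0.03, -0.01, 0.05, 0.04]]
```

Call:
{"fn": "carry_out", "kwargs": {
  "deltas": [
    [0.3,0.02,-0.03,0,0.05,0],
    [0.2,0,0,0,0,0.04],
    [0,0,0,0,0,0]
  ]
}}

```text
t: 6.15
eef_pos: [0.5235, 0.3313, 0.1223]
ee_rot: [-0.956, 1.569, 0.673]
force: [-0.4, 0.0, -0.1]
width: 0.0878
```

```bash
python3 -c "
from h import *
plan(.5227,.331,.123,183.4,maxrow=.9,n=15)"
```

```text
t 6.15 pos [0.5235 0.3313 0.1223] ty -176.64 tilt 0.1 F [-0.4  0.  -0.1] M [0.03 0.15 0.  ] w 0.0878 q6 -0.82
N 1 D [-0.0008 -0.0003  0.0007] rot [-0.04  0.06  0.08]
[[-0.02, 0.02, -0.01, -0.01, 0.01, 0.02]]
```

Call:
{"fn": "carry_out", "kwargs": {
  "deltas": [
    [0,0,0,0,0,0],
    [0,0,0,0,0,0],
    [0,0,0,0,0,0],
    [0,0,0,0,0,0],
    [0,0,0,0,0,0]
  ],
  "hand": 1,
  "newtons": 40
}}

```text
t: 6.65
eef_pos: [0.5241, 0.3319, 0.1235]
ee_rot: [-0.951, 1.567, 0.679]
force: [0.4, -0.4, 0.3]
width: 0.0528
```

Call:
{"fn": "carry_out", "kwargs": {
  "deltas": [
    [0,0,0,0,0,0],
    [0,0,0,0,0,0],
    [0,0,0,0,0,0],
    [0,0,0,0,0,0],
    [0,0,0,0,0,0]
  ]
}}

```text
t: 7.15
eef_pos: [0.5242, 0.3319, 0.1238]
ee_rot: [-0.921, 1.567, 0.708]
force: [-0.1, -0.1, -0.3]
width: 0.0222
```

```bash
python3 -c "
from h import *
plan(.5227,.331,.25,183.4,maxrow=.6,n=15)"
```

```text
t 7.15 pos [0.5242 0.3319 0.1238] ty -176.63 tilt 0.24 F [-0.1 -0.1 -0.3] M [0.06 0.17 0.01] w 0.0222 q6 -0.82
N 6 D [-0.0015 -0.0009  0.1262] rot [-0.03  0.14  0.19]
[[-0.53, 0.0, 0.0, 0.0, 0.01, 0.01], [-0.53, 0.0, 0.0, 0.0, 0.01, 0.01], [-0.53, 0.01, 0.0, 0.0, 0.01, 0.01], [-0.53, 0.01, 0.0, 0.0, 0.01, 0.01], [-0.53, 0.01, 0.0, 0.0, 0.01, 0.01], [-0.53, 0.01, 0.0, 0.0, 0.01, 0.01]]
```

Call:
{"fn": "carry_out", "kwargs": {
  "deltas": [
    [-0.3,0,0,0,0,0],
    [-0.5,0,0,0,0,0],
    [-0.6,0,0,0,0,0],
    [-0.6,0,0,0,0,0],
    [-0.6,0,0,0,0,0]
  ]
}}

```text
t: 7.65
eef_pos: [0.5212, 0.3297, 0.2284]
ee_rot: [2.187, 1.565, -2.467]
force: [0.6, -0.2, -2.1]
width: 0.0219
```

Call:
{"fn": "carry_out", "kwargs": {
  "deltas": [
    [-0.6,0,0,0,0,0],
    [-0.2,0,0,0,0,0],
    [0,0,0,0,0,0]
  ]
}}

```text
t: 7.95
eef_pos: [0.522, 0.3303, 0.2666]
ee_rot: [1.205, 1.57, 2.834]
force: [0.0, 0.4, -1.6]
width: 0.0216
```

```bash
python3 -c "
from h import *
plan(.515,.05,.25,180,maxrow=.7,n=15)
grab('side','side4')
"
```

```text
t 7.95 pos [0.522  0.3303 0.2666] ty -176.67 tilt 0.05 F [ 0.   0.4 -1.6] M [0.05 0.05 0.03] w 0.0216 q6 -0.82
N 11 D [-0.007  -0.2803 -0.0166] rot [ 3.33  0.02 -0.05]
[[0.04, 0.05, -0.64, 0.08, 0.0, 0.0], [0.04, 0.05, -0.64, 0.08, 0.0, 0.0], [0.04, 0.05, -0.64, 0.08, 0.0, 0.0], [0.04, 0.04, -0.64, 0.08, 0.0, 0.0], [0.04, 0.04, -0.64, 0.08, 0.0, 0.0], [0.04, 0.04, -0.64, 0.08, 0.0, 0.0], [0.04, 0.03, -0.64, 0.08, 0.0, 0.0], [0.04, 0.03, -0.64, 0.08, 0.0, 0.0], [0.04, 0.03, -0.64, 0.08, 0.0, 0.0], [0.04, 0.02, -0.64, 0.08, 0.0, 0.0], [0.04, 0.02, -0.64, 0.08, 0.0, 0.0]]
```

View pics/side4.png

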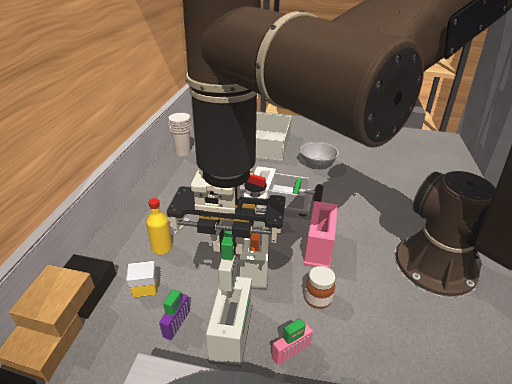

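Call:
{"fn": "carry_out", "kwargs": {
  "deltas": [
    [0,0.05,-0.5,0.08,0,0],
    [0,0.05,-0.8,0.08,0,0],
    [0,0.03,-0.9,0.08,0,0],
    [0,0,-0.9,0.1,0,0],
    [0,0,-0.9,0.1,0,0]
  ]
}}

```text
t: 8.5
eef_pos: [0.52, 0.1654, 0.2575]
ee_rot: [2.072, 1.557, -2.61]
force: [1.1, -1.0, -1.2]
width: 0.0216
```

Call:
{"fn": "carry_out", "kwargs": {
  "deltas": [
    [0,0,-0.9,0.1,0,0],
    [0,0,-0.9,0.1,0,0],
    [0,0,-0.9,0.1,0,0],
    [0,-0.05,-0.9,0.1,0,0],
    [0,-0.05,-0.7,0.1,0,0]
  ]
}}

```text
t: 9.0
eef_pos: [0.5205, -0.0176, 0.2517]
ee_rot: [2.005, 1.546, -2.714]
force: [0.4, -0.7, -1.9]
width: 0.0216
```

```bash
python3 -c "
from h import *
plan(.5495,-.205,.245,177.8,maxrow=.7,n=15)"
```

```text
t 9.0 pos [ 0.5205 -0.0176  0.2517] ty 179.58 tilt 1.44 F [ 0.4 -0.7 -1.9] M [ 0.13 -0.12 -0.06] w 0.0216 q6 -0.35
N 7 D [ 0.029  -0.1874 -0.0067] rot [ 1.79 -0.63 -1.3 ]
[[0.03, -0.11, -0.67, 0.06, -0.02, -0.05], [0.03, -0.11, -0.67, 0.06, -0.02, -0.05], [0.03, -0.11, -0.67, 0.06, -0.02, -0.05], [0.03, -0.12, -0.67, 0.06, -0.02, -0.05], [0.03, -0.12, -0.67, 0.06, -0.02, -0.05], [0.03, -0.12, -0.67, 0.06, -0.02, -0.05], [0.02, -0.13, -0.67, 0.06, -0.02, -0.05]]
```

Call:
{"fn": "carry_out", "kwargs": {
  "deltas": [
    [0,-0.11,-0.7,0.06,-0.03,-0.06],
    [0,-0.11,-0.7,0.06,-0.03,-0.06],
    [0,-0.11,-0.7,0.06,-0.03,-0.06],
    [0,-0.12,-0.6,0.06,-0.03,-0.06],
    [0,-0.12,-0.6,0.06,-0.03,-0.06]
  ]
}}

```text
t: 9.5
eef_pos: [0.5346, -0.1585, 0.2448]
ee_rot: [1.606, 1.558, -3.139]
force: [1.1, -0.7, -2.5]
width: 0.0219
```

Call:
{"fn": "carry_out", "kwargs": {
  "deltas": [
    [0,-0.1,-0.6,0.06,0,-0.05],
    [0,-0.1,-0.4,0.06,0,-0.05],
    [0,0,0,0,0,0]
  ]
}}

```text
t: 9.8
eef_pos: [0.5374, -0.2038, 0.2394]
ee_rot: [1.567, 1.557, 3.092]
force: [-0.2, 0.5, -1.9]
width: 0.0219
```

```bash
python3 -c "
from h import *
plan(.5495,-.205,.20,177.8,maxrow=.7,n=15)"
```

```text
t 9.8 pos [ 0.5374 -0.2038  0.2394] ty 177.37 tilt 0.81 F [-0.2  0.5 -1.9] M [0.07 0.1  0.03] w 0.0219 q6 -0.02
N 2 D [ 0.0121 -0.0012 -0.0394] rot [-0.43  0.01 -0.81]
[[0.49, -0.16, -0.01, -0.05, 0.0, -0.1], [0.49, -0.16, -0.01, -0.05, 0.0, -0.1]]
```

Call:
{"fn": "carry_out", "kwargs": {
  "deltas": [
    [0.4,-0.16,0,-0.05,0,-0.1],
    [0.3,-0.16,0,-0.05,0,-0.1],
    [0,0,0,0,0,0]
  ]
}}

```text
t: 10.1
eef_pos: [0.5468, -0.2048, 0.2071]
ee_rot: [1.346, 1.565, 2.875]
force: [-0.8, 0.6, -3.5]
width: 0.022
```

```bash
python3 -c "
from h import *
plan(.5495,-.205,.16,177.8,maxrow=.7,n=15)
f=grab('side','side5');g=grab('top','top5')
cv2.imwrite('pics/c7.png',cv2.resize(cv2.imread('pics/side5.png')[120:250,190:340],None,fx=4,fy=4,interpolation=cv2.INTER_CUBIC))
cv2.imwrite('pics/c8.png',cv2.resize(cv2.imread('pics/top5.png')[130:270,220:370],None,fx=4,fy=4,interpolation=cv2.INTER_CUBIC))
"
```

```text
t 10.1 pos [ 0.5468 -0.2048  0.2071] ty 177.63 tilt 0.31 F [-0.8  0.6 -3.5] M [0.05 0.18 0.02] w 0.022 q6 -0.02
N 2 D [ 0.0027 -0.0002 -0.0471] rot [-0.17  0.07 -0.3 ]
[[0.59, -0.04, 0.0, -0.02, 0.01, -0.04], [0.59, -0.04, 0.0, -0.02, 0.01, -0.04]]
```

View pics/c7.png

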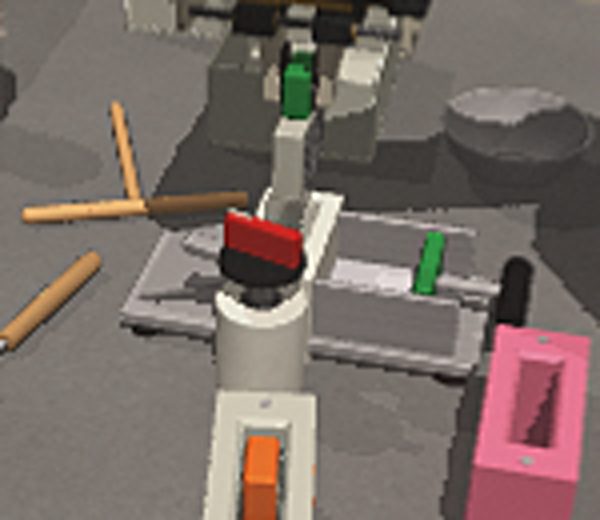

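View pics/c8.png

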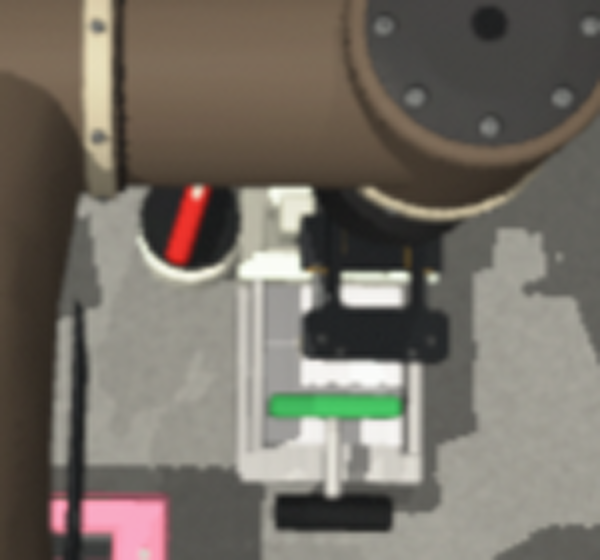

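```bash
cat > ov.py <<'E'
from h import *
def box(im,f,sc,o,c,yaw,hx,hy,z0,z1,col):
    cy,sy=np.cos(yaw),np.sin(yaw)
    Q=lambda a,b,z:((proj(f,[c[0]+cy*a*hx-sy*b*hy,c[1]+sy*a*hx+cy*b*hy,z])-o+.5)*sc-.5)
    C=[(1,1),(1,-1),(-1,-1),(-1,1)]
    for z in(z0,z1): cv2.polylines(im,[np.round(np.array([Q(a,b,z) for a,b in C])*8).astype(int)],True,col,1,cv2.LINE_AA,3)
    for a,b in C: cv2.polylines(im,[np.round(np.array([Q(a,b,z0),Q(a,b,z1)])*8).astype(int)],False,col,1,cv2.LINE_AA,3)
E
python3 - <<'E'
from ov import *
f=load('side5'); o=np.array([220,120]); sc=7
im=cv2.resize(cv2.imread('pics/side5.png')[120:200,220:300],None,fx=sc,fy=sc,interpolation=cv2.INTER_CUBIC)
p=np.array([.5468,-.2048,.2071]); y=np.radians(-2.37); m=p[2]-.016
box(im,f,sc,o,p[:2],y,.012,.046,m-.05,m+.01,(0,0,255))
box(im,f,sc,o,p[:2],y,.011,.022,m+.01,m+.05,(255,0,255))
box(im,f,sc,o,[.5500,-.2040],np.radians(-2.2),.033,.066,0.085,.085,(255,0,0))
cv2.imwrite('pics/o3.png',im)
E
```

```text
(no output)
```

View pics/o3.png

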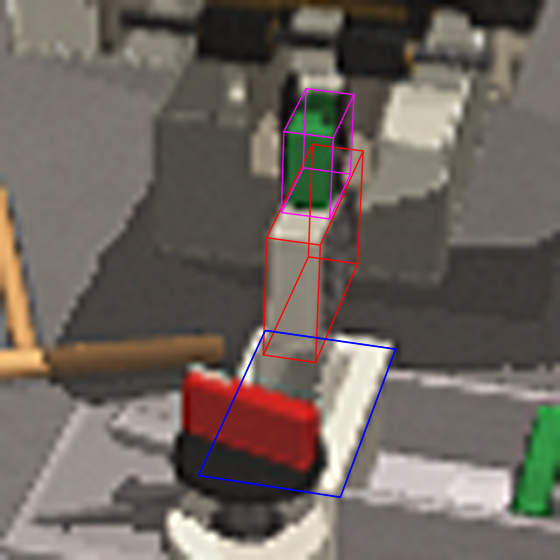

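Call:
{"fn": "carry_out", "kwargs": {
  "deltas": [
    [0.5,-0.07,0,0,0,-0.05],
    [0.4,-0.03,0,0,0,0],
    [0.1,0,0,0,0,0],
    [0,0,0,0,0,0]
  ]
}}

```text
t: 10.6
eef_pos: [0.5517, -0.2045, 0.1711]
ee_rot: [-1.617, 1.567, -0.086]
force: [-0.7, 0.5, -2.1]
width: 0.0217
```

```bash
python3 -c "
from h import *
plan(.5492,-.205,.15,177.8,maxrow=.7,n=15)"
```

```text
t 10.6 pos [ 0.5517 -0.2045  0.1711] ty 177.73 tilt 0.19 F [-0.7  0.5 -2.1] M [-0.01  0.07 -0.02] w 0.0217 q6 -0.02
N 1 D [-0.0025 -0.0005 -0.0211] rot [-0.07 -0.01  0.19]
[[0.53, 0.06, -0.02, -0.02, 0.0, 0.05]]
```

Call:
{"fn": "carry_out", "kwargs": {
  "deltas": [
    [0.2,0.06,0,0,0,0.05],
    [0.15,0,0,0,0,0],
    [0,0,0,0,0,0]
  ]
}}

```text
t: 10.9
eef_pos: [0.5499, -0.2043, 0.1584]
ee_rot: [-1.757, 1.568, -0.225]
force: [0.4, 0.2, -2.8]
width: 0.0217
```

```bash
python3 -c "
from h import *
plan(.5492,-.205,.14,177.8,maxrow=.7,n=15)"
```

```text
t 10.9 pos [ 0.5499 -0.2043  0.1584] ty 177.76 tilt 0.15 F [ 0.4  0.2 -2.8] M [0.08 0.11 0.04] w 0.0217 q6 -0.02
N 1 D [-0.0007 -0.0007 -0.0184] rot [-0.04 -0.03  0.15]
[[0.46, 0.02, -0.02, -0.01, -0.01, 0.04]]
```

Call:
{"fn": "carry_out", "kwargs": {
  "deltas": [
    [0.15,0.02,-0.01,0,0,0.04],
    [0.15,0,0,0,0,0],
    [0.15,0,0,0,0,0]
  ]
}}

```text
t: 11.2
eef_pos: [0.553, -0.2064, 0.1492]
ee_rot: [-2.134, 1.56, -0.598]
force: [-8.3, 9.1, 44.3]
width: 0.0229
```

Call:
{"fn": "carry_out", "kwargs": {
  "deltas": [
    [0.15,0,0,0,0,0],
    [0.15,0,0,0,0,0]
  ]
}}

```text
t: 11.4
eef_pos: [0.5529, -0.2068, 0.1404]
ee_rot: [-2.127, 1.558, -0.591]
force: [-0.6, -0.3, -2.3]
width: 0.0218
```

```bash
python3 -c "
from h import *
plan(.5492,-.205,.101,177.8,maxrow=.7,n=15)"
```

```text
t 11.4 pos [ 0.5529 -0.2068  0.1404] ty 178.05 tilt 0.74 F [-0.6 -0.3 -2.3] M [ 0.12  0.59 -0.07] w 0.0218 q6 -0.02
N 2 D [-0.0037  0.0018 -0.0394] rot [ 0.24 -0.39  0.63]
[[0.49, 0.05, 0.02, 0.03, -0.05, 0.08], [0.49, 0.05, 0.02, 0.03, -0.05, 0.08]]
```

```bash
python3 - <<'E'
from ov import *
f=grab('side','side6'); grab('top','top6'); o=np.array([220,120]); sc=7
im=cv2.resize(cv2.imread('pics/side6.png')[120:205,220:300],None,fx=sc,fy=sc,interpolation=cv2.INTER_CUBIC)
cv2.imwrite('pics/c9.png',im)
p=np.array([.5529,-.2068,.1404]); y=np.radians(-2); m=p[2]-.016
box(im,f,sc,o,p[:2],y,.012,.046,m-.05,m+.01,(0,0,255))
box(im,f,sc,o,p[:2],y,.011,.022,m+.01,m+.05,(255,0,255))
cv2.imwrite('pics/o4.png',im)
E
```

```text
(no output)
```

View pics/c9.png

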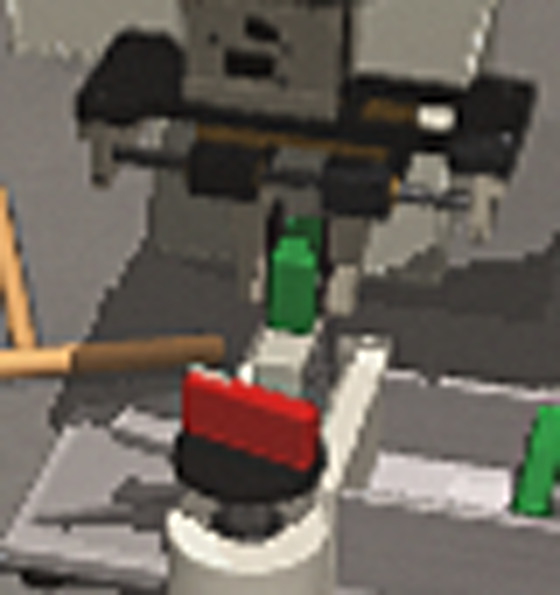

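View pics/o4.png

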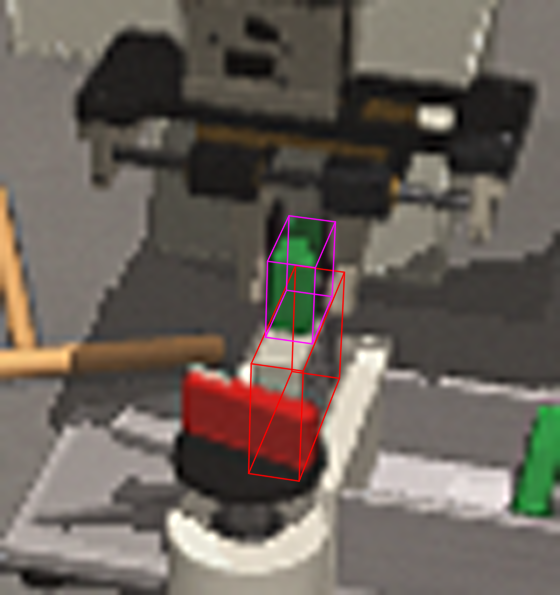

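Call:
{"fn": "carry_out", "kwargs": {
  "deltas": [
    [0.1,0.03,0,0,-0.05,0.08],
    [0.1,0.02,0,0,-0.05,0.08],
    [0,0,0,0,0,0]
  ]
}}

```text
t: 11.8
eef_pos: [0.5509, -0.2067, 0.1291]
ee_rot: [1.197, 1.567, 2.733]
force: [-0.6, 0.2, -1.9]
width: 0.0217
```

```bash
python3 -c "
from h import *
plan(.5492,-.205,.101,177.8,maxrow=.7,n=15)"
```

```text
t 11.8 pos [ 0.5509 -0.2067  0.1291] ty 178.03 tilt 0.2 F [-0.6  0.2 -1.9] M [-0.    0.09 -0.02] w 0.0217 q6 -0.01
N 2 D [-0.0017  0.0017 -0.0281] rot [ 0.23  0.07 -0.19]
[[0.35, 0.02, 0.02, 0.03, 0.01, -0.02], [0.35, 0.02, 0.02, 0.03, 0.01, -0.02]]
```

Call:
{"fn": "carry_out", "kwargs": {
  "deltas": [
    [0.13,0.02,0,0,0,0],
    [0.13,0,0,0,0,0],
    [0.13,0,0,0,0,0]
  ]
}}

```text
t: 12.1
eef_pos: [0.5507, -0.2068, 0.1125]
ee_rot: [1.118, 1.568, 2.655]
force: [0.8, -1.2, -1.9]
width: 0.0215
```

Call:
{"fn": "carry_out", "kwargs": {
  "deltas": [
    [0.13,0.02,0,0,0,0],
    [0.13,0,0,0,0,0]
  ]
}}

```text
t: 12.3
eef_pos: [0.5506, -0.2068, 0.1013]
ee_rot: [0.77, 1.57, 2.307]
force: [0.2, -0.2, -1.2]
width: 0.0219
```

```bash
python3 -c "
from h import *
plan(.5492,-.205,.101,177.8,maxrow=.7,n=15)"
```

```text
t 12.3 pos [ 0.5506 -0.2068  0.1013] ty 178.03 tilt 0.07 F [ 0.2 -0.2 -1.2] M [0.03 0.01 0.02] w 0.0219 q6 -0.01
N 1 D [-0.0014  0.0018 -0.0003] rot [ 0.23  0.05 -0.05]
[[0.01, 0.04, 0.04, 0.06, 0.01, -0.01]]
```

Call:
{"fn": "carry_out", "kwargs": {
  "deltas": [
    [0.06,0,0,0,0,0],
    [0.06,0,0,0,0,0]
  ]
}}

```text
t: 12.5
eef_pos: [0.5508, -0.2064, 0.1003]
ee_rot: [1.757, 1.57, -2.988]
force: [-7.9, 8.4, 26.9]
width: 0.022
```

Call:
{"fn": "carry_out", "kwargs": {
  "deltas": [
    [0.06,0,0,0,0,0]
  ]
}}

```text
t: 12.6
eef_pos: [0.5506, -0.2063, 0.1002]
ee_rot: [3.009, 1.57, -1.735]
force: [-6.7, 5.5, 21.0]
width: 0.0216
```

Call:
{"fn": "carry_out", "kwargs": {
  "deltas": [
    [0,0,0,0,0,0],
    [0,0,0,0,0,0],
    [0,0,0,0,0,0],
    [0,0,0,0,0,0],
    [0,0,0,0,0,0]
  ],
  "hand": 0.3
}}

```text
t: 13.1
eef_pos: [0.5506, -0.2063, 0.1008]
ee_rot: [-2.681, 1.569, -1.141]
force: [-0.3, 0.3, -1.1]
width: 0.0564
```

Call:
{"fn": "carry_out", "kwargs": {
  "deltas": [
    [-0.3,0,0,0,0,0],
    [-0.6,0,0,0,0,0],
    [-0.9,0,0,0,0,0],
    [-0.9,0,0,0,0,0],
    [-0.2,0,0,0,0,0]
  ]
}}

```text
t: 13.6
eef_pos: [0.5492, -0.2067, 0.2211]
ee_rot: [1.938, 1.565, -2.806]
force: [-0.2, -0.5, 0.2]
width: 0.0613
```

```bash
python3 - <<'E'
from ov import *
plan(.553,-.105,.2,253)
f=grab('side','side7'); g=grab('top','top7'); 
for n,f,o,sc in(('side7',f,np.array([220,120]),7),('top7',g,np.array([240,130]),5)):
  im=cv2.resize(cv2.imread(f'pics/{n}.png')[o[1]:o[1]+85,o[0]:o[0]+105],None,fx=sc,fy=sc,interpolation=cv2.INTER_CUBIC)
  cv2.imwrite(f'pics/c_{n}.png',im)
  y=np.radians(-2.2)
  box(im,f,sc,o,[.5497,-.205],y,.011,.022,.095,.135,(255,0,255))
  box(im,f,sc,o,[.5497,-.205],y,.012,.046,.085,.095,(0,0,255))
  cv2.imwrite(f'pics/o_{n}.png',im)
E
```

```text
t 13.6 pos [ 0.5492 -0.2067  0.2211] ty 178.21 tilt 0.31 F [-0.2 -0.5  0.2] M [ 0.04  0.06 -0.  ] w 0.0613 q6 -0.01
N 19 D [ 0.0038  0.1017 -0.0211] rot [-74.79   0.09  -0.32]
[[0.03, 0.0, 0.13, -0.98, 0.0, 0.0], [0.03, -0.01, 0.13, -0.98, 0.0, 0.0], [0.03, -0.02, 0.13, -0.98, 0.0, 0.0], [0.03, -0.03, 0.13, -0.98, 0.0, 0.0], [0.03, -0.04, 0.13, -0.98, 0.0, 0.0]]
```

View pics/o_side7.png

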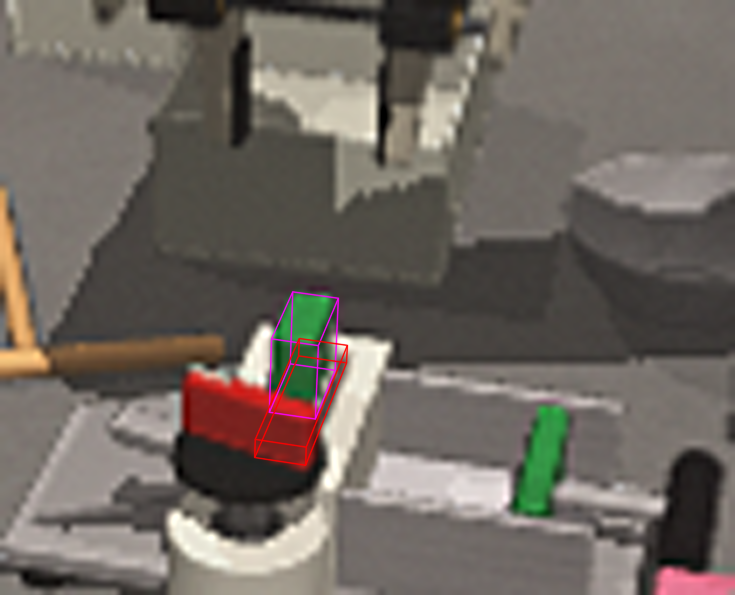

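View pics/c_side7.png

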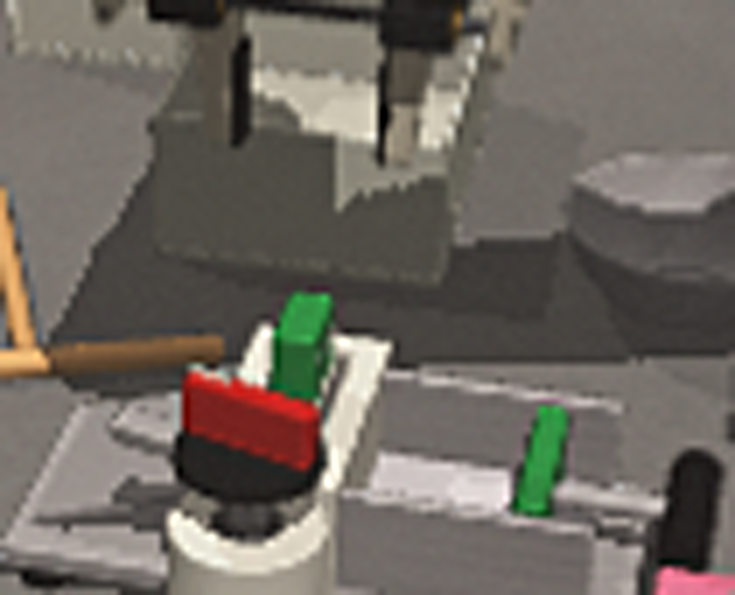

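View pics/top7.png

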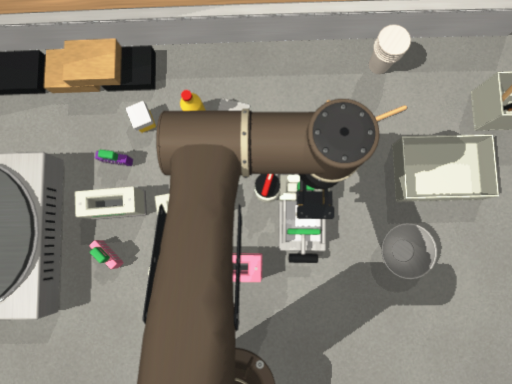

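Call:
{"fn": "carry_out", "kwargs": {
  "deltas": [
    [0,0,0.1,-1,0,0],
    [0,0,0.15,-1,0,0],
    [0,0,0.15,-1,0,0],
    [0,0,0.15,-1,0,0],
    [0,0,0.15,-1,0,0]
  ],
  "hand": 0.45
}}

```text
t: 14.2
eef_pos: [0.5414, -0.1776, 0.2128]
ee_rot: [1.153, 1.555, 3.051]
force: [0.4, -0.4, 1.0]
width: 0.0485
```

Call:
{"fn": "carry_out", "kwargs": {
  "deltas": [
    [0,-0.05,0.15,-1,0,0],
    [0,-0.05,0.15,-1,0,0],
    [0,-0.06,0.15,-1,0,0],
    [0,-0.06,0.15,-1,0,0],
    [0,-0.08,0.15,-1,0,0]
  ]
}}

```text
t: 14.7
eef_pos: [0.5338, -0.1437, 0.2054]
ee_rot: [0.781, 1.542, 3.041]
force: [0.2, -0.4, -0.2]
width: 0.0481
```

```bash
python3 - <<'E'
from ov import *
plan(.5545,-.105,.19,255)
for n,z in(('top0',.155),('top7',.155)):
  f=load(n); p=f['pixels'].astype(int); m=(p[...,0]>120)&(p[...,1]<60)&(p[...,2]<60); 
  v,u=np.nonzero(m); k=(u>250)&(u<285)&(v>165)&(v<205); u,v=u[k],v[k]
  P=np.array([atz(f,a,b,.15)[:2] for a,b in zip(u,v)]); c=P.mean(0); w,V=np.linalg.eigh(np.cov((P-c).T)); d=V[:,1]; print(n,len(u),c,np.degrees(np.arctan2(d[1],d[0]))%180-180)
E
```

```text
t 14.7 pos [ 0.5338 -0.1437  0.2054] ty -140.48 tilt 1.63 F [ 0.2 -0.4 -0.2] M [-0.    0.04 -0.  ] w 0.0481 q6 0.6
N 9 D [ 0.0207  0.0387 -0.0154] rot [-35.49   1.48  -0.75]
[[0.04, -0.11, 0.05, -0.99, 0.04, -0.02], [0.04, -0.12, 0.04, -0.99, 0.04, -0.02], [0.04, -0.12, 0.03, -0.99, 0.04, -0.02], [0.04, -0.12, 0.02, -0.99, 0.04, -0.02], [0.04, -0.12, 0.01, -0.99, 0.04, -0.02]]
top0 97 [ 0.54854061 -0.1016574 ] -18.043166146615533
top7 107 [ 0.54720006 -0.10143787] -18.907554039239642
```

Call:
{"fn": "carry_out", "kwargs": {
  "deltas": [
    [0,-0.13,0.06,-1,0.05,0],
    [0,-0.13,0.04,-1,0.05,0],
    [0,-0.13,0.03,-1,0.05,0],
    [0,-0.13,0.02,-1,0.05,0],
    [0,-0.13,0.01,-1,0.05,0]
  ]
}}

```text
t: 15.2
eef_pos: [0.5424, -0.1186, 0.1978]
ee_rot: [0.806, 1.543, -2.854]
force: [-0.5, 0.7, 0.3]
width: 0.0482
```

Call:
{"fn": "carry_out", "kwargs": {
  "deltas": [
    [0,-0.13,0,-1,0,0],
    [0,-0.13,0,-1,0,0],
    [0,-0.13,0,-1,0,0],
    [0,0,0,0,0,0]
  ]
}}

```text
t: 15.6
eef_pos: [0.546, -0.1035, 0.1917]
ee_rot: [0.514, 1.533, -2.926]
force: [-0.5, -0.2, -0.3]
width: 0.0482
```

```bash
python3 - <<'E'
from ov import *
plan(.5545,-.105,.17,255)
E
```

```text
t 15.6 pos [ 0.546  -0.1035  0.1917] ty -107.09 tilt 2.14 F [-0.5 -0.2 -0.3] M [-0.05 -0.01  0.01] w 0.0482 q6 1.1
N 1 D [ 0.0085 -0.0015 -0.0217] rot [-2.11  1.88 -1.02]
[[0.54, -0.04, -0.23, -0.53, 0.47, -0.25]]
```

Call:
{"fn": "carry_out", "kwargs": {
  "deltas": [
    [0.1,0,-0.12,-0.25,0.25,-0.13],
    [0.1,0,-0.1,-0.25,0.25,-0.13],
    [0,0,0,0,0,0]
  ]
}}

```text
t: 15.9
eef_pos: [0.5534, -0.1066, 0.1805]
ee_rot: [-2.642, 1.569, 0.233]
force: [-0.7, -1.3, -0.6]
width: 0.0482
```

```bash
python3 - <<'E'
from ov import *
plan(.5545,-.105,.135,255)
f=grab('side','side8'); grab('top','top8')
a=cv2.imread('pics/side8.png')[110:230,190:330];cv2.imwrite('pics/c10.png',cv2.resize(a,None,fx=4.5,fy=4.5,interpolation=cv2.INTER_CUBIC))
E
```

```text
t 15.9 pos [ 0.5534 -0.1066  0.1805] ty -105.24 tilt 0.09 F [-0.7 -1.3 -0.6] M [-0.08  0.17 -0.07] w 0.0482 q6 1.15
N 2 D [ 0.0011  0.0016 -0.0455] rot [-0.24 -0.08  0.04]
[[0.57, -0.02, -0.01, -0.03, -0.01, 0.01], [0.57, -0.02, -0.01, -0.03, -0.01, 0.01]]
```

View pics/c10.png

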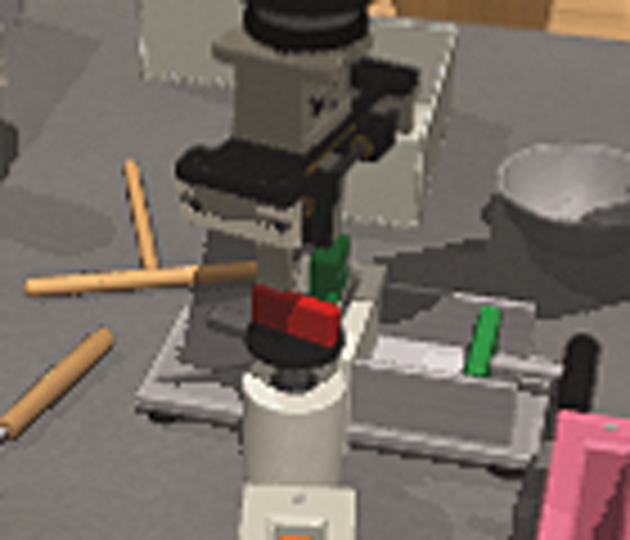

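View pics/top8.png

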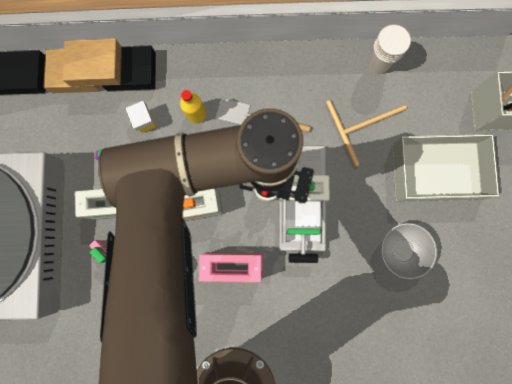

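Call:
{"fn": "carry_out", "kwargs": {
  "deltas": [
    [0.5,-0.03,0,0,0,0],
    [0.45,-0.03,0,0,0,0],
    [0.2,0,0,0,0,0],
    [0,0,0,0,0,0]
  ]
}}

```text
t: 16.4
eef_pos: [0.5551, -0.1047, 0.1352]
ee_rot: [-2.944, 1.567, -0.072]
force: [-0.6, 0.5, 1.0]
width: 0.0481
```

```bash
python3 - <<'E'
from ov import *
plan(.5545,-.105,.129,255)
E
```

```text
t 16.4 pos [ 0.5551 -0.1047  0.1352] ty -105.45 tilt 0.19 F [-0.6  0.5  1. ] M [-0.09  0.21  0.01] w 0.0481 q6 1.14
N 1 D [-0.0006 -0.0003 -0.0062] rot [-0.45 -0.19  0.04]
[[0.15, 0.01, 0.01, -0.11, -0.05, 0.01]]
```

Descend the last few mm and close on the wing.

Call:
{"fn": "carry_out", "kwargs": {
  "deltas": [
    [0.14,0,0.01,0,0,0],
    [0,0,0,0,0,0]
  ]
}}

```text
t: 16.6
eef_pos: [0.5553, -0.1048, 0.1301]
ee_rot: [-2.969, 1.567, -0.098]
force: [1.0, 0.6, -0.5]
width: 0.0482
```

Call:
{"fn": "carry_out", "kwargs": {
  "deltas": [
    [0,0,0,0,0,0],
    [0,0,0,0,0,0],
    [0,0,0,0,0,0],
    [0,0,0,0,0,0],
    [0,0,0,0,0,0]
  ],
  "hand": 1,
  "newtons": 40
}}

```text
t: 17.1
eef_pos: [0.5561, -0.1052, 0.1321]
ee_rot: [-3.021, 1.564, -0.149]
force: [-0.1, -9.4, -3.0]
width: 0.0137
```

Call:
{"fn": "carry_out", "kwargs": {
  "deltas": [
    [0,0,0,0,0,0],
    [0,0,0,0,0,0]
  ]
}}

```text
t: 17.3
eef_pos: [0.5561, -0.1058, 0.1321]
ee_rot: [-3.116, 1.564, -0.244]
force: [-0.5, 0.3, -0.9]
width: 0.0142
```

```bash
python3 - <<'E'
from ov import *
plan(.5545,-.105,.118,255)
E
```

```text
t 17.3 pos [ 0.5561 -0.1058  0.1321] ty -105.47 tilt 0.4 F [-0.5  0.3 -0.9] M [-0.18 -0.    0.03] w 0.0142 q6 1.14
N 1 D [-0.0016  0.0008 -0.0141] rot [-0.47 -0.4   0.01]
[[0.35, -0.01, 0.05, -0.12, -0.1, 0.0]]
```

Call:
{"fn": "carry_out", "kwargs": {
  "deltas": [
    [0.1,0,0,0,0,0],
    [0.1,0,0,0,0,0]
  ]
}}

```text
t: 17.5
eef_pos: [0.5565, -0.1059, 0.1252]
ee_rot: [-3.094, 1.563, -0.222]
force: [-3.1, -0.2, 6.2]
width: 0.0138
```

Call:
{"fn": "carry_out", "kwargs": {
  "deltas": [
    [0.1,0,0,0,0,0]
  ]
}}

```text
t: 17.6
eef_pos: [0.5565, -0.1059, 0.1216]
ee_rot: [-3.092, 1.562, -0.22]
force: [-2.6, -0.3, 6.9]
width: 0.0138
```

Call:
{"fn": "carry_out", "kwargs": {
  "deltas": [
    [0,0,0,1,0,0],
    [0,0,0,1,0,0]
  ]
}}

```text
t: 17.8
eef_pos: [0.5564, -0.106, 0.1222]
ee_rot: [-3.005, 1.562, -0.275]
force: [-2.9, -0.7, 6.3]
width: 0.014
```

Call:
{"fn": "carry_out", "kwargs": {
  "deltas": [
    [0,0,0,1,0,0],
    [0,0,0,1,0,0]
  ]
}}

```text
t: 18.0
eef_pos: [0.5564, -0.1061, 0.1234]
ee_rot: [-2.899, 1.562, -0.314]
force: [-1.9, -0.3, 6.7]
width: 0.0137
```

```bash
python3 - <<'E'
from ov import *
plan(.5545,-.105,.119,240)
E
```

```text
t 18.0 pos [ 0.5564 -0.1061  0.1234] ty -121.89 tilt 0.52 F [-1.9 -0.3  6.7] M [-0.27  1.16  0.01] w 0.0137 q6 0.85
N 1 D [-0.0019  0.0011 -0.0044] rot [-1.89 -0.51  0.12]
[[0.11, 0.0, 0.05, -0.47, -0.13, 0.03]]
```

Call:
{"fn": "carry_out", "kwargs": {
  "deltas": [
    [0.03,0,0,1,0,0],
    [0.03,0,0,1,0,0],
    [0.03,0,0,1,0,0]
  ]
}}

```text
t: 18.3
eef_pos: [0.5563, -0.1062, 0.1216]
ee_rot: [-2.738, 1.561, -0.37]
force: [-3.0, -0.5, 6.2]
width: 0.0137
```

Call:
{"fn": "carry_out", "kwargs": {
  "deltas": [
    [0.03,0,0,1,0,0],
    [0.03,0,0,1,0,0],
    [0.03,0,0,1,0,0]
  ]
}}

```text
t: 18.6
eef_pos: [0.5561, -0.1064, 0.1197]
ee_rot: [-2.582, 1.56, -0.431]
force: [-3.2, -0.4, 6.5]
width: 0.0138
```

```bash
python3 - <<'E'
from ov import *
plan(.5545,-.105,.119,240)
f=grab('side','side9')
a=cv2.imread('pics/side9.png')[130:230,200:320];cv2.imwrite('pics/c11.png',cv2.resize(a,None,fx=5,fy=5,interpolation=cv2.INTER_CUBIC))
E
```

```text
t 18.6 pos [ 0.5561 -0.1064  0.1197] ty -146.77 tilt 0.61 F [-3.2 -0.4  6.5] M [-0.19  1.27  0.06] w 0.0138 q6 0.41
N 7 D [-0.0016  0.0014 -0.0007] rot [-26.77  -0.58   0.2 ]
[[0.0, 0.0, 0.01, -0.96, -0.02, 0.01], [0.0, 0.0, 0.01, -0.96, -0.02, 0.01], [0.0, 0.0, 0.01, -0.96, -0.02, 0.01], [0.0, 0.0, 0.01, -0.96, -0.02, 0.01], [0.0, 0.0, 0.01, -0.96, -0.02, 0.01]]
```

View pics/c11.png

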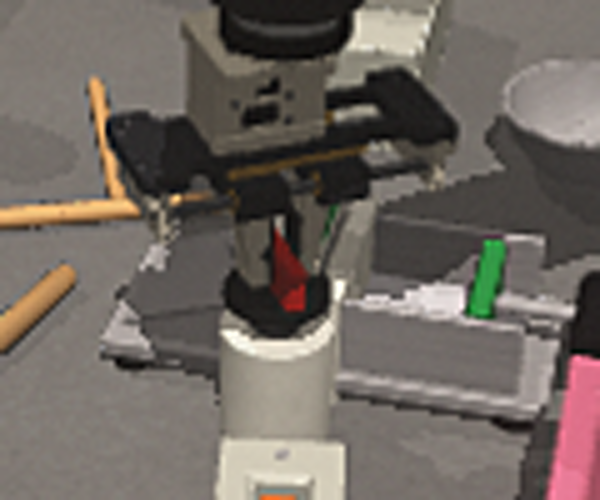

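Call:
{"fn": "carry_out", "kwargs": {
  "deltas": [
    [0.02,0,0,1,0,0],
    [0.02,0,0,1,0,0],
    [0.02,0,0,1,0,0]
  ]
}}

```text
t: 18.95
eef_pos: [0.5561, -0.1065, 0.1195]
ee_rot: [-2.42, 1.559, -0.489]
force: [-3.1, -0.1, 8.7]
width: 0.0138
```

Call:
{"fn": "carry_out", "kwargs": {
  "deltas": [
    [0.02,0,0,1,0,0],
    [0.02,0,0,1,0,0]
  ]
}}

```text
t: 19.15
eef_pos: [0.5559, -0.1065, 0.1195]
ee_rot: [-2.315, 1.559, -0.528]
force: [-3.7, -0.6, 9.3]
width: 0.0137
```

```bash
python3 - <<'E'
from ov import *
plan(.5545,-.105,.119,178)
E
```

```text
t 19.15 pos [ 0.5559 -0.1065  0.1195] ty -167.62 tilt 0.7 F [-3.7 -0.6  9.3] M [-0.02  1.5   0.12] w 0.0137 q6 0.05
N 4 D [-0.0014  0.0015 -0.0005] rot [14.38 -0.4   0.57]
[[0.0, 0.01, 0.01, 0.9, -0.03, 0.04], [0.0, 0.01, 0.01, 0.9, -0.03, 0.04], [0.0, 0.01, 0.01, 0.9, -0.03, 0.04], [0.0, 0.01, 0.01, 0.9, -0.03, 0.04]]
```

Call:
{"fn": "carry_out", "kwargs": {
  "deltas": [
    [0,0,0,1,0,0]
  ]
}}

```text
t: 19.25
eef_pos: [0.5558, -0.1065, 0.1201]
ee_rot: [-2.262, 1.559, -0.548]
force: [-2.0, 0.6, 7.2]
width: 0.0138
```

```bash
python3 - <<'E'
from ov import *
plan(.5545,-.105,.119,178)
E
```

```text
t 19.25 pos [ 0.5558 -0.1065  0.1201] ty -171.76 tilt 0.7 F [-2.   0.6  7.2] M [-0.06  1.32  0.01] w 0.0138 q6 -0.02
N 3 D [-0.0013  0.0015 -0.0011] rot [10.24 -0.4   0.58]
[[0.01, 0.01, 0.01, 0.85, -0.03, 0.05], [0.01, 0.01, 0.01, 0.85, -0.03, 0.05], [0.01, 0.01, 0.01, 0.85, -0.03, 0.05]]
```

Call:
{"fn": "carry_out", "kwargs": {
  "deltas": [
    [0,0,0,1,0,0]
  ]
}}

```text
t: 19.35
eef_pos: [0.5557, -0.1065, 0.1208]
ee_rot: [-2.207, 1.558, -0.565]
force: [-2.3, -0.4, 6.8]
width: 0.0138
```

```bash
python3 - <<'E'
from ov import *
plan(.5545,-.105,.119,178)
E
```

```text
t 19.35 pos [ 0.5557 -0.1065  0.1208] ty -175.9 tilt 0.72 F [-2.3 -0.4  6.8] M [-0.17  1.25  0.05] w 0.0138 q6 -0.1
N 2 D [-0.0012  0.0015 -0.0018] rot [ 6.1  -0.39  0.6 ]
[[0.02, 0.01, 0.02, 0.76, -0.05, 0.07], [0.02, 0.02, 0.02, 0.76, -0.05, 0.07]]
```

Call:
{"fn": "carry_out", "kwargs": {
  "deltas": [
    [0.03,0,0,1,0,0]
  ]
}}

```text
t: 19.45
eef_pos: [0.5557, -0.1065, 0.1203]
ee_rot: [-2.149, 1.558, -0.579]
force: [-2.5, -0.0, 6.6]
width: 0.0135
```

```bash
python3 - <<'E'
from ov import *
plan(.5545,-.105,.119,178)
E
```

```text
t 19.45 pos [ 0.5557 -0.1065  0.1203] ty 179.96 tilt 0.73 F [-2.5 -0.   6.6] M [-0.08  1.33  0.07] w 0.0135 q6 -0.17
N 1 D [-0.0012  0.0015 -0.0013] rot [ 1.96 -0.39  0.62]
[[0.03, 0.03, 0.04, 0.49, -0.1, 0.15]]
```

Call:
{"fn": "carry_out", "kwargs": {
  "deltas": [
    [0.03,0,0,1,0,0]
  ]
}}

```text
t: 19.55
eef_pos: [0.5557, -0.1064, 0.1197]
ee_rot: [-2.084, 1.558, -0.585]
force: [-2.5, 1.9, 7.0]
width: 0.014
```

```bash
python3 - <<'E'
from ov import *
plan(.5545,-.105,.119,178)
f=grab('side','side10')
a=cv2.imread('pics/side10.png')[130:230,200:320];cv2.imwrite('pics/c12.png',cv2.resize(a,None,fx=5,fy=5,interpolation=cv2.INTER_CUBIC))
E
```

```text
t 19.55 pos [ 0.5557 -0.1064  0.1197] ty 175.85 tilt 0.75 F [-2.5  1.9  7. ] M [0.37 1.12 0.94] w 0.014 q6 -0.24
N 1 D [-0.0012  0.0014 -0.0007] rot [-2.15 -0.38  0.65]
[[0.02, 0.03, 0.03, -0.54, -0.1, 0.16]]
```

View pics/c12.png

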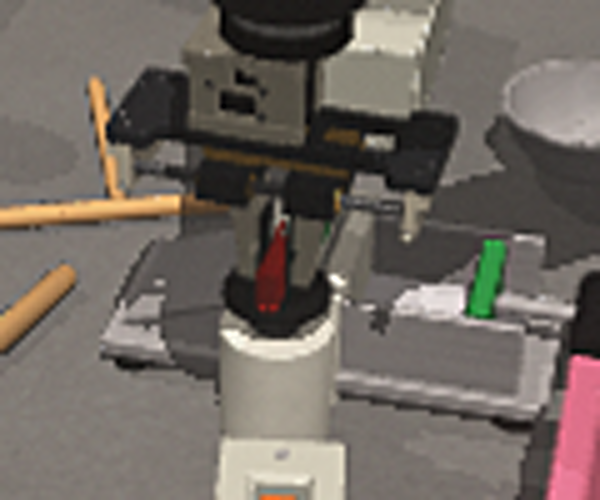

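Call:
{"fn": "carry_out", "kwargs": {
  "deltas": [
    [0,0,0,0,0,0],
    [0,0,0,0,0,0],
    [0,0,0,0,0,0],
    [0,0,0,0,0,0],
    [0,0,0,0,0,0]
  ],
  "hand": 0.4
}}

```text
t: 20.1
eef_pos: [0.5558, -0.1055, 0.1192]
ee_rot: [-2.008, 1.558, -0.513]
force: [-0.8, -0.2, -0.6]
width: 0.0481
```

Call:
{"fn": "carry_out", "kwargs": {
  "deltas": [
    [-0.3,0,0,0,0,0],
    [-0.7,0,0,0,0,0],
    [-1,0,0,0,0,0],
    [-1,0,0,0,0,0],
    [-0.8,0,0,0,0,0]
  ]
}}

```text
t: 20.6
eef_pos: [0.5511, -0.1049, 0.2741]
ee_rot: [-2.961, 1.563, -1.467]
force: [0.3, 0.4, 0.2]
width: 0.0526
```

Call:
{"fn": "carry_out", "kwargs": {
  "deltas": [
    [0,0,0.9,0,0,0],
    [0,0,0.9,0,0,0],
    [0,0,0.9,0,0,0],
    [0,0,0.9,0,0,0],
    [0,0,0.9,0,0,0]
  ]
}}

```text
t: 21.1
eef_pos: [0.5678, 0.076, 0.2865]
ee_rot: [-1.773, 1.552, -0.286]
force: [0.9, 0.2, 0.3]
width: 0.0528
```

```bash
python3 - <<'E'
from ov import *
plan(.5545,-.105,.119,178)
f=grab('side','side11');g=grab('top','top11')
a=cv2.imread('pics/side11.png')[140:230,205:315];cv2.imwrite('pics/c13.png',cv2.resize(a,None,fx=6,fy=6,interpolation=cv2.INTER_CUBIC))
a=cv2.imread('pics/top11.png')[130:270,230:350];cv2.imwrite('pics/c14.png',cv2.resize(a,None,fx=4,fy=4,interpolation=cv2.INTER_CUBIC))
E
```

```text
t 21.1 pos [0.5678 0.076  0.2865] ty 175.24 tilt 1.05 F [0.9 0.2 0.3] M [0.05 0.05 0.  ] w 0.0528 q6 -0.57
N 6 D [-0.0133 -0.181  -0.1675] rot [-2.76 -0.24  1.03]
[[0.7, 0.01, -0.75, -0.11, -0.01, 0.04], [0.7, 0.01, -0.75, -0.11, -0.01, 0.04], [0.7, 0.01, -0.75, -0.11, -0.01, 0.04], [0.7, 0.02, -0.75, -0.11, -0.01, 0.04], [0.7, 0.02, -0.75, -0.11, -0.01, 0.04]]
```

View pics/c13.png

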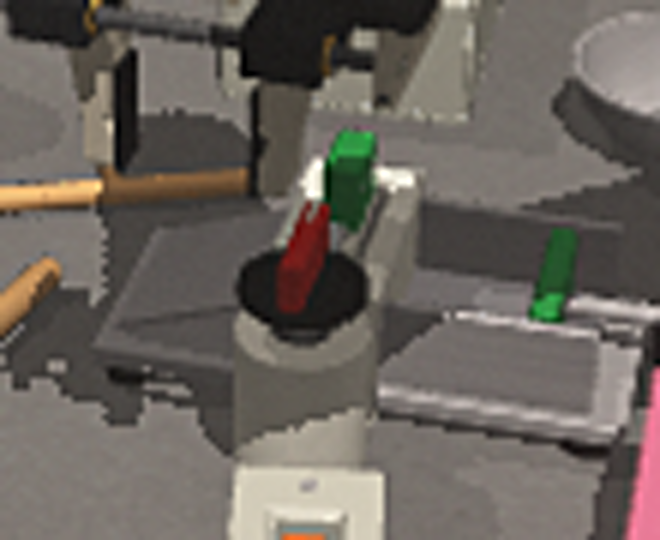

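View pics/top11.png

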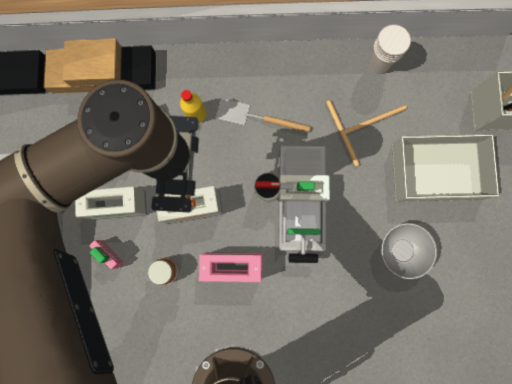

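```bash
python3 - <<'E'
from ov import *
f=load('side11');g=load('top11')
for n,f,o,sc in(('side11',f,np.array([225,150]),8),('top11',g,np.array([245,160]),8)):
  im=cv2.resize(cv2.imread(f'pics/{n}.png')[o[1]:o[1]+55,o[0]:o[0]+95],None,fx=sc,fy=sc,interpolation=cv2.INTER_CUBIC)
  if n=='top11': cv2.imwrite('pics/c15.png',im)
  y=np.radians(-2.2)
  box(im,f,sc,o,[.5497,-.2055],y,.011,.022,.095,.135,(255,0,255))
  box(im,f,sc,o,[.5545,-.105],np.radians(-92),.032,.007,.1135,.1435,(0,255,255))
  cv2.imwrite(f'pics/o_{n}.png',im)
E
```

```text
(no output)
```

View pics/o_side11.png

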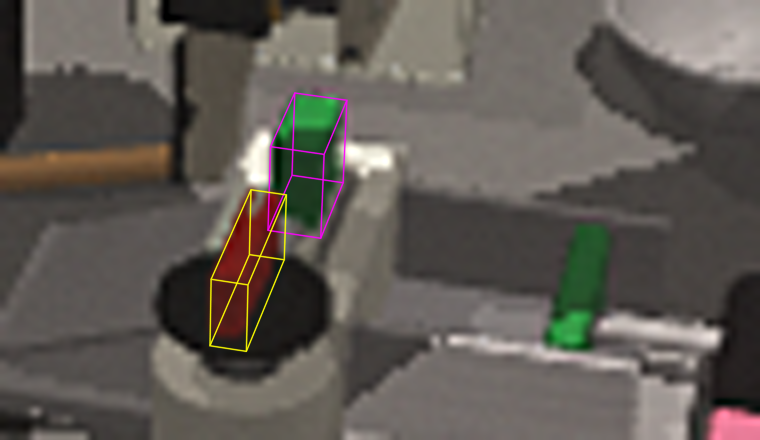

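View pics/o_top11.png

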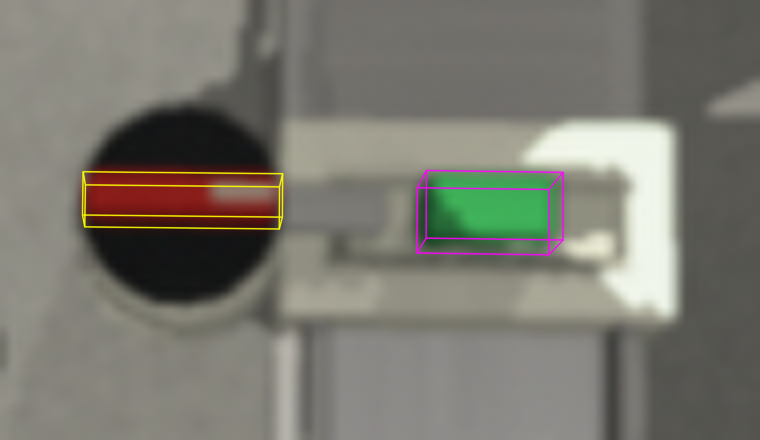

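View pics/c15.png

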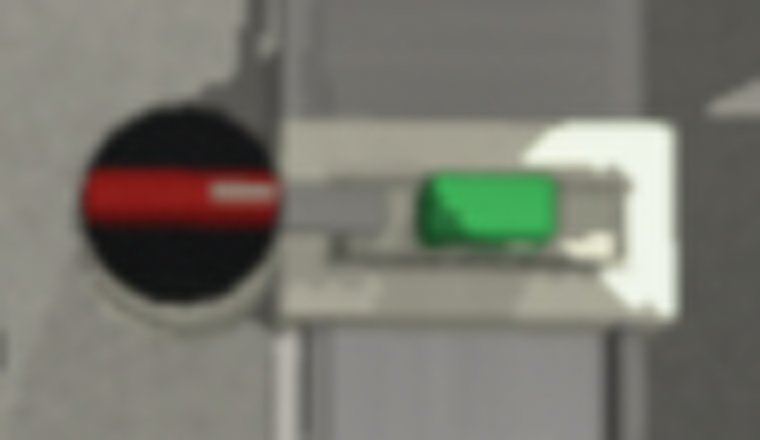

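```bash
python3 - <<'E'
from h import *
s=arm.get_state(); print(s['t'],s['force'],s['width']); print(arm.job_done())
E
```

```text
21.2 [ 0.51330378 -0.50916239 -0.12842695] 0.052744698429588587
the job is handed in; nothing more can be done
None
```

The green cassette is seated home in the cutter's slot, and the red knob is pushed down and turned clockwise to its stop. I let go of everything and handed the job in at 21.2 s; no verdict is reported.

- **Release:** I pressed the green cassette in its white dock with about 34 N. The side picture then showed it sprung up, and I lifted it out by its handle.
- **Seating:** It met the slot's edge once, with a peak of about 44 N at the wrist, rode up by a few millimetres in the grip, then slid in freely. It bottomed at a tool height of 0.100 m. A model drawn at the seated pose matched the handle in both the top and side pictures to about 1–2 mm.
- **Knob:** I pushed it down about 10.5 mm before turning it. It turned about 1.37 rad in all, and the torque rose to 0.94 N m at the stop. The top picture shows the wing in line with the slot and the tongue over the cassette's shoulder.
- **Knob depth:** I could only judge this from the tool, which was 11–12 mm down on the knob at the stop. The side picture looks consistent with that.
- **Knob's start angle:** The camera put the wing near 0.24 rad before turning. The measured turn to the stop suggests it started nearer 0.
- **Other things:** The last top picture shows the bystanders where they began. The gripper partly covers the orange dock in that picture, but nothing touched it. The arm reads no contact force.

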